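# Gauge mixed bronze sleeves and deliver the good ones in a level tray

### The job

Check the bronze sleeves from the mat on the stepped gauge pins: put them all on the fixture first, one to a pin, and let go, so that each drops as far as its bore lets it. Then sort them: those that slid fully home onto the block go in the carry tray, those left hanging on the step go in the grey reject bin. Last, lift the loaded tray by its handle, carry it level to the open instrument and set it down gently, square in the middle of the bare stage plate; leave the other things on the bench where they are.

Things in the scene. Friction and masses are not known exactly. Their poses are not given: they have to be found in the camera images.
- sleeve_1: one of the up to six bronze flanged sleeves standing flange down on the bench mat (some may be absent), alike outside: flange 38 mm across and 4 mm thick at the bottom, body above it 28 mm across, 30 mm tall in all, through bore along its z axis either 11.6 mm or 15.6 mm across (which one has to be found out), about 80 g. Origin: centre of the underside of the flange, z up
- sleeve_2: one of the up to six bronze flanged sleeves standing flange down on the bench mat (some may be absent), alike outside: flange 38 mm across and 4 mm thick at the bottom, body above it 28 mm across, 30 mm tall in all, through bore along its z axis either 11.6 mm or 15.6 mm across (which one has to be found out), about 80 g. Origin: centre of the underside of the flange, z up
- sleeve_3: one of the up to six bronze flanged sleeves standing flange down on the bench mat (some may be absent), alike outside: flange 38 mm across and 4 mm thick at the bottom, body above it 28 mm across, 30 mm tall in all, through bore along its z axis either 11.6 mm or 15.6 mm across (which one has to be found out), about 80 g. Origin: centre of the underside of the flange, z up
- sleeve_4: one of the up to six bronze flanged sleeves standing flange down on the bench mat (some may be absent), alike outside: flange 38 mm across and 4 mm thick at the bottom, body above it 28 mm across, 30 mm tall in all, through bore along its z axis either 11.6 mm or 15.6 mm across (which one has to be found out), about 80 g. Origin: centre of the underside of the flange, z up
- sleeve_5: one of the up to six bronze flanged sleeves standing flange down on the bench mat (some may be absent), alike outside: flange 38 mm across and 4 mm thick at the bottom, body above it 28 mm across, 30 mm tall in all, through bore along its z axis either 11.6 mm or 15.6 mm across (which one has to be found out), about 80 g. Origin: centre of the underside of the flange, z up
- sleeve_6: one of the up to six bronze flanged sleeves standing flange down on the bench mat (some may be absent), alike outside: flange 38 mm across and 4 mm thick at the bottom, body above it 28 mm across, 30 mm tall in all, through bore along its z axis either 11.6 mm or 15.6 mm across (which one has to be found out), about 80 g. Origin: centre of the underside of the flange, z up
- pin_1 (a point): foot of gauge pin 1 of 4 (counted towards the fixture's +y), on its axis at the block's top face, 25 mm above the bench. A wide-bore sleeve let go on the pin slides down until its flange lies here; a narrow-bore sleeve hangs on the step, its flange about 23 mm above this point
- pin_2 (a point): foot of gauge pin 2 of 4 (counted towards the fixture's +y), on its axis at the block's top face, 25 mm above the bench. A wide-bore sleeve let go on the pin slides down until its flange lies here; a narrow-bore sleeve hangs on the step, its flange about 23 mm above this point
- pin_3 (a point): foot of gauge pin 3 of 4 (counted towards the fixture's +y), on its axis at the block's top face, 25 mm above the bench. A wide-bore sleeve let go on the pin slides down until its flange lies here; a narrow-bore sleeve hangs on the step, its flange about 23 mm above this point
- pin_4 (a point): foot of gauge pin 4 of 4 (counted towards the fixture's +y), on its axis at the block's top face, 25 mm above the bench. A wide-bore sleeve let go on the pin slides down until its flange lies here; a narrow-bore sleeve hangs on the step, its flange about 23 mm above this point
- fixture: check fixture: steel block 70 mm (x) by 215 mm (y), 25 mm high, fixed to the bench, with four equal upright stepped gauge pins in a row along its y, 55 mm apart. Origin: centre of the block's underside, z up. Above the block each pin is 14 mm thick for 20 mm, narrows to 10 mm over 5 mm, is 10 mm thick for 16 mm more, then tapers over 5 mm to 4 mm: its tip is 46 mm above the block
- bin: open grey plastic reject bin fixed to the bench, 110 mm (x) by 130 mm (y) outside, 50 mm tall, walls and floor 3 mm. Origin: centre of its underside
- tray: open grey sheet-steel carry tray, 160 mm (x) by 200 mm (y), walls 28 mm high, walls and floor 3 mm, about 350 g empty, with a black handle bar (12 mm wide, 14 mm high, top at 68 mm) that runs along the tray's y over its whole length above the middle, on an upright at each end. Origin: centre of its underside, z up
- tray_handle (a point): middle of the tray's handle bar, 61 mm above the tray's underside
- instrument: black bench instrument with its cover off, fixed. Origin: centre of the top face of its bare aluminium stage plate, 220 mm (x) by 260 mm (y), 60 mm above the bench; the black chassis round the plate, 300 x 300 mm, is 12 mm lower; gantry rods and posts 150 to 185 mm out on its -y side reach up to 190 mm above the plate, and the electronics box behind them 130 mm
- screwdriver: bystander, to be left alone: screwdriver lying on the bench, about 0.2 m long along its x; origin on its underside
- spray: bystander, to be left alone: small bottle, 38 mm across, 120 mm tall; origin on its underside
- screw_jar: bystander, to be left alone: glass screw jar, 52 mm across, 50 mm tall; origin on its underside
- battery: bystander, to be left alone: drill battery, 75 x 110 x 59 mm; origin on its underside
- tape: bystander, to be left alone: roll of tape, 90 mm across, 18 mm high; origin on its underside
- pliers: bystander, to be left alone: pliers with yellow handles, about 0.16 m long along their x, 12 mm high; origin on its underside
- drill: bystander, to be left alone: yellow and black cordless drill standing on its battery, 205 mm tall; origin on its underside
Mind the look-alikes: they are no part of the job. What is shaped like the sleeve_2 but blue, purple or turquoise is not meant.

How it is judged (in metres and radians):
On the way, in this order (a step that is already met when the one before it is completed fails the run):
1. all the sleeves are on the fixture at the same time, each over a pin with its flange within 27 mm of the block, and let go (((horizontal distance between sleeve_1 and pin_1 below 0.006 m and z of sleeve_1 in the frame of pin_1 below 0.027 m) or (horizontal distance between sleeve_1 and pin_2 below 0.006 m and z of sleeve_1 in the frame of pin_2 below 0.027 m) or (horizontal distance between sleeve_1 and pin_3 below 0.006 m and z of sleeve_1 in the frame of pin_3 below 0.027 m) or (horizontal distance between sleeve_1 and pin_4 below 0.006 m and z of sleeve_1 in the frame of pin_4 below 0.027 m)) and ((horizontal distance between sleeve_2 and pin_1 below 0.006 m and z of sleeve_2 in the frame of pin_1 below 0.027 m) or (horizontal distance between sleeve_2 and pin_2 below 0.006 m and z of sleeve_2 in the frame of pin_2 below 0.027 m) or (horizontal distance between sleeve_2 and pin_3 below 0.006 m and z of sleeve_2 in the frame of pin_3 below 0.027 m) or (horizontal distance between sleeve_2 and pin_4 below 0.006 m and z of sleeve_2 in the frame of pin_4 below 0.027 m)) and ((horizontal distance between sleeve_3 and pin_1 below 0.006 m and z of sleeve_3 in the frame of pin_1 below 0.027 m) or (horizontal distance between sleeve_3 and pin_2 below 0.006 m and z of sleeve_3 in the frame of pin_2 below 0.027 m) or (horizontal distance between sleeve_3 and pin_3 below 0.006 m and z of sleeve_3 in the frame of pin_3 below 0.027 m) or (horizontal distance between sleeve_3 and pin_4 below 0.006 m and z of sleeve_3 in the frame of pin_4 below 0.027 m)) and ((horizontal distance between sleeve_4 and pin_1 below 0.006 m and z of sleeve_4 in the frame of pin_1 below 0.027 m) or (horizontal distance between sleeve_4 and pin_2 below 0.006 m and z of sleeve_4 in the frame of pin_2 below 0.027 m) or (horizontal distance between sleeve_4 and pin_3 below 0.006 m and z of sleeve_4 in the frame of pin_3 below 0.027 m) or (horizontal distance between sleeve_4 and pin_4 below 0.006 m and z of sleeve_4 in the frame of pin_4 below 0.027 m)) and ((horizontal distance between sleeve_5 and pin_1 below 0.006 m and z of sleeve_5 in the frame of pin_1 below 0.027 m) or (horizontal distance between sleeve_5 and pin_2 below 0.006 m and z of sleeve_5 in the frame of pin_2 below 0.027 m) or (horizontal distance between sleeve_5 and pin_3 below 0.006 m and z of sleeve_5 in the frame of pin_3 below 0.027 m) or (horizontal distance between sleeve_5 and pin_4 below 0.006 m and z of sleeve_5 in the frame of pin_4 below 0.027 m)) and ((horizontal distance between sleeve_6 and pin_1 below 0.006 m and z of sleeve_6 in the frame of pin_1 below 0.027 m) or (horizontal distance between sleeve_6 and pin_2 below 0.006 m and z of sleeve_6 in the frame of pin_2 below 0.027 m) or (horizontal distance between sleeve_6 and pin_3 below 0.006 m and z of sleeve_6 in the frame of pin_3 below 0.027 m) or (horizontal distance between sleeve_6 and pin_4 below 0.006 m and z of sleeve_6 in the frame of pin_4 below 0.027 m)) and contact force between each of sleeve_1, sleeve_2, sleeve_3, sleeve_4, sleeve_5, sleeve_6 and the fingers below 0.5 N), for 0.2 s.
2. all sleeves are sorted, and the tray with all the fitting ones in it is lifted more than 30 mm clear of the bench (x of sleeve_1 in the frame of tray between -0.075 and 0.075 m and y of sleeve_1 in the frame of tray between -0.095 and 0.095 m and z of sleeve_1 in the frame of tray between -0.004 and 0.025 m and x of sleeve_3 in the frame of tray between -0.075 and 0.075 m and y of sleeve_3 in the frame of tray between -0.095 and 0.095 m and z of sleeve_3 in the frame of tray between -0.004 and 0.025 m and x of sleeve_4 in the frame of tray between -0.075 and 0.075 m and y of sleeve_4 in the frame of tray between -0.095 and 0.095 m and z of sleeve_4 in the frame of tray between -0.004 and 0.025 m and x of sleeve_6 in the frame of tray between -0.075 and 0.075 m and y of sleeve_6 in the frame of tray between -0.095 and 0.095 m and z of sleeve_6 in the frame of tray between -0.004 and 0.025 m and x of sleeve_2 in the frame of bin between -0.052 and 0.052 m and y of sleeve_2 in the frame of bin between -0.062 and 0.062 m and z of sleeve_2 in the frame of bin between -0.004 and 0.045 m and x of sleeve_5 in the frame of bin between -0.052 and 0.052 m and y of sleeve_5 in the frame of bin between -0.062 and 0.062 m and z of sleeve_5 in the frame of bin between -0.004 and 0.045 m and height (world z) of tray above 0.03 m), for 0.2 s.
At the end, for the whole second after the job is handed in: The tray stands at rest on the instrument's stage plate, its middle within 25 mm of the plate's middle and square to it within 10 degrees (either way round), all wide-bore sleeves lie in it, and all narrow-bore ones lie in the reject bin (x of sleeve_1 in the frame of tray between -0.075 and 0.075 m and y of sleeve_1 in the frame of tray between -0.095 and 0.095 m and z of sleeve_1 in the frame of tray between -0.004 and 0.025 m and x of sleeve_3 in the frame of tray between -0.075 and 0.075 m and y of sleeve_3 in the frame of tray between -0.095 and 0.095 m and z of sleeve_3 in the frame of tray between -0.004 and 0.025 m and x of sleeve_4 in the frame of tray between -0.075 and 0.075 m and y of sleeve_4 in the frame of tray between -0.095 and 0.095 m and z of sleeve_4 in the frame of tray between -0.004 and 0.025 m and x of sleeve_6 in the frame of tray between -0.075 and 0.075 m and y of sleeve_6 in the frame of tray between -0.095 and 0.095 m and z of sleeve_6 in the frame of tray between -0.004 and 0.025 m and x of sleeve_2 in the frame of bin between -0.052 and 0.052 m and y of sleeve_2 in the frame of bin between -0.062 and 0.062 m and z of sleeve_2 in the frame of bin between -0.004 and 0.045 m and x of sleeve_5 in the frame of bin between -0.052 and 0.052 m and y of sleeve_5 in the frame of bin between -0.062 and 0.062 m and z of sleeve_5 in the frame of bin between -0.004 and 0.045 m and horizontal distance between tray and instrument below 0.025 m and z of tray in the frame of instrument between -0.004 and 0.006 m and angle between the x axis of tray and the x axis of instrument, either way round below 0.17 rad and linear speed of tray below 0.02 m/s and linear speed of each of sleeve_1, sleeve_2, sleeve_3, sleeve_4, sleeve_5, sleeve_6 below 0.03 m/s); the robot touches nothing.
It fails at once if the tray is tipped more than 14 degrees from level (angle between tray's own z axis and vertical above 0.25 rad).
It fails at once if the tray is banged down on the instrument (more than 60 N) (contact force between tray and instrument above 60 N).
It fails at once if another thing on the bench is moved more than 30 mm (distance of any of screwdriver, spray, screw_jar, battery, tape, pliers, drill from where it was at the start of the episode above 0.03 m).
Of sleeve_1, sleeve_2, sleeve_3, sleeve_4, sleeve_5, sleeve_6 only 3 to 4 are there at a start; the rules pass over those that are not, and their reading is None.
At some moment in a run one of sleeve_1, sleeve_2, sleeve_3, sleeve_4, sleeve_5, sleeve_6 may be knocked a few centimetres aside while the robot is not near it.
It also fails if it takes over 210 s, if anything falls off the work surface, if the arm or the gripper's body presses on something with over 40 N, if the wrist force passes 120 N, or if a joint passes its speed limit or range.

### The arm

A 7-joint arm with a two-finger parallel gripper is mounted at the origin on the work surface. World frame = base frame: x ahead of the robot, y to its left, z up, the work surface at z = 0. Lengths are in mm, angles in rad, forces in N, time in s.
With the tool pointing down it reaches from about 425 to 875 mm from the base axis. Payload 4.7 kg.
Tool frame: the origin (TCP) lies at the very end of the fingers, on their centre line; the grasp point (between the pads) lies 19 mm behind it; z points along the fingers, y is the line along which they close (so a half turn about z gives the same grasp; the last joint's range is limited). The gripper opens to 87 mm and grips with 3 to 60 N. Pads are 19 mm wide; open, the fingers measure 117 mm over their backs; the gripper's body (75 mm by 190 mm) begins 51 mm behind the grasp point.
Start: joints at [1.2, 0.321, -0.07, 1.45, 0.023, 1.371, -0.057], TCP at [243.975, -602.496, 222.587] pointing down, gripper open.
Joint ranges: [-2.86, 2.86], [-0.3, 2.09], [-1.38, 1.24], [0.06, 2.45], [-1.56, 4.7], [0.09, 2.05], [-2.69, 2.69]. Speed limits (rad/s): [2.57, 2.57, 3.14, 3.14, 3.14, 3.14, 3.14].

### API

Orientations are given as a unit quaternion [w, x, y, z].
In Python, from station import env gives the robot as it stands.
- The arm moves only by the shell command python3 -m creep 'ROWS' [OPENING]. ROWS is JSON, a list of rows, each an object of numbers: "tx", "ty", "tz": the shift along the tool's x, y, z in mm; "turn": the turn about the tool's z in degrees. A call has 1 to 8 rows; each row is the pose to reach, as a shift and turn from the pose commanded when the call began, along the tool's axes at that moment; what a row does not reach only later rows make up. A row lasts 1/8 s, in which the tool goes at most 62.5 mm and 10.7 degrees, less where a joint would pass 70% of its speed; a pose out of reach is approached as far as the arm can. A call with a gripper value outside its range is refused whole. OPENING is the finger opening in mm, from 0 to 87, set as the call begins (- or left out, the last holds). The fingers move at their own pace and stop on an object; the grip force is fixed at half the most. Time passes only in rows, so rows that repeat a pose let the fingers close. It gives the time, the measured TCP pose, the force, the opening and the grip force at its end, in the units of the state.
- env.get_state(): the state, without advancing time (a new reading comes with each control period).
- env.snapshot(name): name is "scene" or "top"; returns the picture (420x560x3 uint8, blue, green, red); there is no depth.
- env.get_calibration(name): a dict with "intrinsics" (3x3 intrinsics, pixels), "world_from_camera" (4x4, takes a point from camera to world coordinates). Camera axes: x right, y down, z forward; pixel columns grow to the right and rows downward; lengths in mm; the calibration is good to about 2 mm. A picture is of the moment at which its call begins. get_calibration takes no time and is no camera call.
- env.job_done(): hands the job in; it is judged then, once.
The state is a dict: "clock": time; "q": joint angles; "joint_vel": joint speeds; "joint_torque": joint torques, N m; "eef_pos": TCP position; "eef_rot": TCP orientation; "wrist_force": force on the tool from outside, world axes, zero at the start; "moment": the same for the moment, N m; "grip_width": opening from 0.0 (shut) to 1.0 (fully open); "grasp_force": force on a finger pad.
Only numpy, scipy, OpenCV 4.12 (cv2) and the standard library are available. Lean on these libraries where they do the work, as an engineer would, in place of code of your own. Each camera call takes 0.05 s, during which the arm holds its last target. There are 200 camera calls.

## Working session

There is one attempt and no reset: what is moved stays moved. The work goes in short steps, Python scripts to look and compute and a shell command to move; the robot and the scene stay as the last step left them, time stands still between calls to the robot, and variables do not carry over. Pictures are saved under pics/ and viewed, at most 14 in all, crops included, and the job is handed in when it is done.

```bash
mkdir -p pics; ls; cat > h.py <<'E'
import numpy as np,cv2
from station import env
def cal(n):
    c=env.get_calibration(n); return np.array(c["intrinsics"]),np.array(c["world_from_camera"])
def ray(n,u,v,z):
    K,T=cal(n); d=T[:3,:3]@np.linalg.inv(K)@[u,v,1]; o=T[:3,3]
    return (o+d*(z-o[2])/d[2]).round(1)
def proj(n,p):
    K,T=cal(n); c=np.linalg.inv(T)@[*p,1]; x=K@c[:3]; return (x[:2]/x[2]).round(1)
def snap(n,f,crop=None,s=1):
    im=np.array(env.snapshot(n))
    if crop: a,b,c,d=crop; im=im[b:d,a:c]
    cv2.imwrite(f'pics/{f}.png',cv2.resize(im,None,fx=s,fy=s,interpolation=cv2.INTER_CUBIC))
E
python3 - <<'E'
from h import *
snap('top','t0',s=1.4); snap('scene','s0',s=1.4)
for n in('top','scene'):print(cal(n))
s=env.get_state();print(s['eef_pos'],s['eef_rot'],s['clock'])
E
```

```text
pics
(array([[411.16836856,   0.        , 280.29711934],
       [  0.        , 411.16836856, 211.27033205],
       [  0.        ,   0.        ,   1.        ]]), array([[-1.67944651e-02, -9.94827976e-01,  1.00176066e-01,
         4.13445373e+02],
       [-9.99852059e-01,  1.70821576e-02,  2.01473085e-03,
         5.95870754e+01],
       [-3.71553397e-03, -1.00127410e-01, -9.94967686e-01,
         1.33206711e+03],
       [ 0.00000000e+00,  0.00000000e+00,  0.00000000e+00,
         1.00000000e+00]]))
(array([[477.9083194 ,   0.        , 276.14862217],
       [  0.        , 477.9083194 , 201.94957891],
       [  0.        ,   0.        ,   1.        ]]), array([[ 7.77795546e-01,  5.24149298e-01, -3.46845214e-01,
         9.45234379e+02],
       [ 6.28473841e-01, -6.42099321e-01,  4.39009217e-01,
        -4.47083325e+02],
       [ 7.39729699e-03, -5.59442558e-01, -8.28836115e-01,
         1.03823748e+03],
       [ 0.00000000e+00,  0.00000000e+00,  0.00000000e+00,
         1.00000000e+00]]))
[ 243.79363291 -602.02220339  221.54594286] [-8.40300024e-04  9.81541573e-01  1.91246950e-01 -1.97373069e-04] 0.1
```

View pics/t0.png

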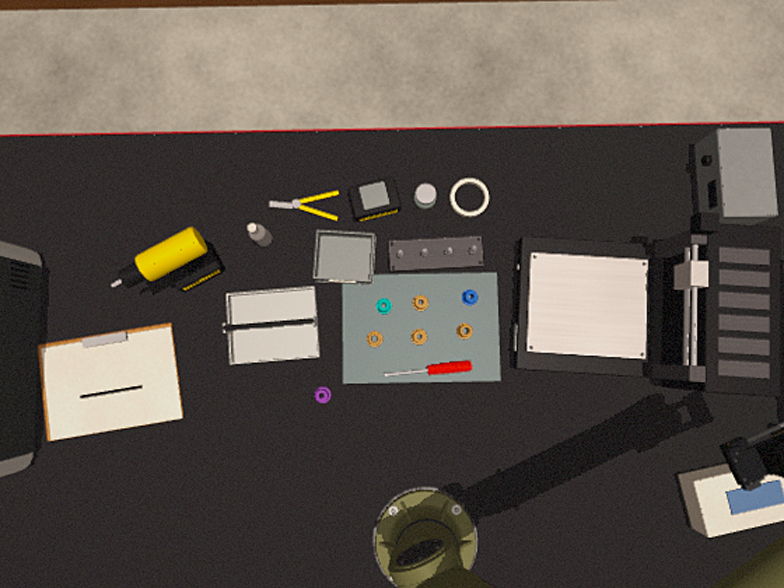

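View pics/s0.png

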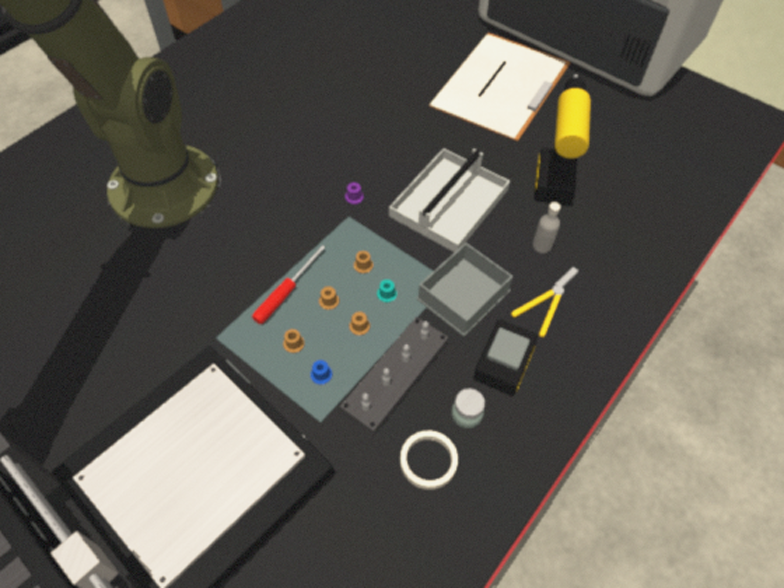

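The bronze candidates, in top 1.4x pixels, are (421,302), (375,339), (419,337) and (464,331). The look-alikes are turquoise (383,306), blue (470,297) and purple (322,395). Four bronze ones fit the description, so I'll confirm them in an enlarged crop.

```bash
python3 - <<'E'
from h import *
snap('top','t1',(155,155,365,285),3.8); snap('scene','s1',(150,100,370,310),2.8)
for n in('top','scene'):
    im=np.array(env.snapshot(n)); h=cv2.cvtColor(im,cv2.COLOR_BGR2HSV)
    m=cv2.inRange(h,(8,90,60),(20,255,255)); k,l,st,c=cv2.connectedComponentsWithStats(m)
    for i in range(1,k):
        if 60<st[i,4]<500:
            p,=[x for x in cv2.findContours((l==i).astype('uint8'),0,2)[0]][:1]
            (cx,cy),wh,a=cv2.minAreaRect(p); 
            print(n,st[i],c[i].round(1),ray(n,*c[i],12))
E
```

```text
top [295 211  11  11  95] [299.8 216.1] [ 5.298e+02 -4.000e-01  1.200e+01]
top [ 27 230  97  86 475] [ 59.  255.9] [415.1 772.5  12. ]
top [326 231  12  11  91] [331.4 236.2] [ 463.4 -100.2   12. ]
top [294 235  11  12  96] [298.8 240.1] [452.4   4.4  12. ]
top [262 236  12  12  89] [267.3 241.8] [448.9 105.6  12. ]
scene [348  23  60  78 305] [382.3  61.4] [436.9 741.2  12. ]
scene [253 179  14  16 169] [259.1 187. ] [450.9 105.1  12. ]
scene [228 205  14  16 181] [234.4 212.9] [454.4   3.   12. ]
scene [249 223  15  16 184] [256.4 230.9] [532.3  -2.2  12. ]
scene [202 235  15  17 197] [209.  243.4] [ 465.5 -102.3   12. ]
```

View pics/t1.png

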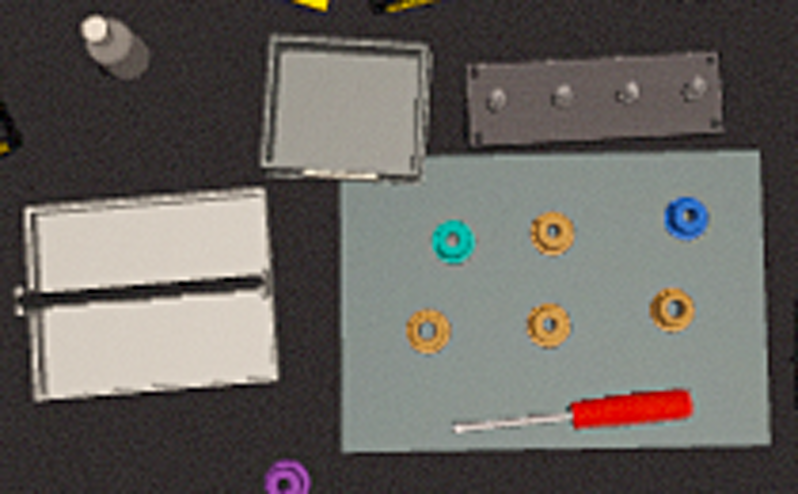

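View pics/s1.png

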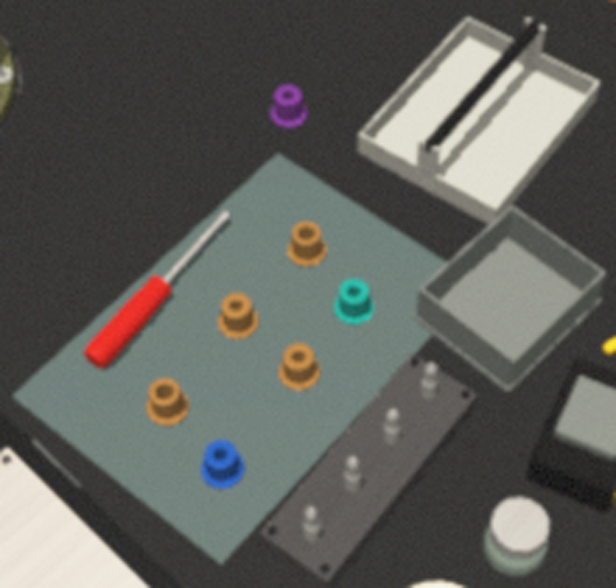

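Both crops confirm four bronze sleeves, in t1 at (553,233), (427,331), (549,325) and (673,309). The turquoise (453,241) and blue (687,217) ones on the mat are decoys. I also read off the block corners, bin rim, tray rim and handle, and plate corners.

```bash
python3 - <<'E'
from h import *
def T(pts,z): return np.array([ray('top',155+(u+.5)/3.8-.5,155+(v+.5)/3.8-.5,z)[:2] for u,v in pts])
def S(pts,z,s=2.8,o=(150,100)): return np.array([ray('scene',o[0]+(u+.5)/s-.5,o[1]+(v+.5)/s-.5,z)[:2] for u,v in pts])
def rep(n,P):
    e=(P[1]+P[2]-P[0]-P[3])/2; f=(P[3]+P[2]-P[0]-P[1])/2
    print(n,P.mean(0).round(1),'right edge',np.hypot(*e).round(0),np.degrees(np.arctan2(e[1],e[0])).round(1),'down edge',np.hypot(*f).round(0),np.degrees(np.arctan2(f[1],f[0])).round(1))
rep('block',T([(467,65),(718,53),(722,131),(470,146)],25))
print('tips top',T([(499,93),(564,91),(630,88),(699,83)],71).tolist())
print('tips scene',S([(431,367),(394,412),(353,459),(311,510)],71).tolist())
rep('block sc',S([(262,533),(327,578),(475,398),(413,359)],25))
rep('bin',T([(270,36),(432,44),(425,182),(262,168)],50))
rep('tray',T([(25,207),(265,188),(278,380),(35,402)],28))
print('handle',T([(20,299),(268,282)],68).tolist(), S([(431,146),(532,30)],68).tolist())
P=np.array([ray('top',u/1.4,v/1.4,60)[:2] for u,v in [(530,253),(649,262),(646,359),(527,352)]]);rep('plate',P)
P=S([(213,367),(303,454),(163,580),(81,478)],60,1.4,(0,0));print('screw heads',P.tolist(),P.mean(0))
print('bottle',T([(93,28)],120),'drill',ray('top',203/1.4,240/1.4,180))
E
```

```text
block [642.6 -38.3] right edge 213.0 -87.9 down edge 68.0 -178.9
tips top [[640.5, 42.9], [641.3, -10.3], [642.8, -64.3], [646.0, -120.8]]
tips scene [[641.7, 42.5], [644.0, -10.8], [644.8, -65.3], [647.2, -120.6]]
block sc [645.3 -40.1] right edge 66.0 2.8 down edge 208.0 91.4
bin [634.6 168.9] right edge 135.0 -94.9 down edge 114.0 176.4
tray [483.6 336.2] right edge 202.0 -86.1 down edge 162.0 -176.4
handle [[478.9, 433.7], [489.3, 232.8]] [[495.1, 236.7], [482.3, 422.0]]
plate [ 511.2 -370.4] right edge 263.0 -94.9 down edge 218.0 175.4
screw heads [[420.8, -235.3], [633.2, -249.9], [606.1, -498.1], [405.1, -481.9]] [ 516.3 -366.3]
bottle [[689.3 363.3]] drill [650.1 445.2 180. ]
```

```bash
cat >> h.py <<'E'
def go(*targets):
    """targets: (x,y,z,yaw of tool x in deg or None); prints shift/turn from present pose"""
    s=env.get_state(); p=np.array(s['eef_pos']); w,a,b,c=s['eef_rot']
    yaw=2*np.degrees(np.arctan2(b,a)); yaw=(yaw+90)%180-90 if 0 else yaw
    r=np.radians(yaw); X=np.array([np.cos(r),np.sin(r),0]); Y=np.array([np.sin(r),-np.cos(r),0])
    print('at',p.round(1),'yaw',round(yaw,1),'t',round(s['clock'],2),'w',round(s['grip_width']*87,1))
    for x,y,z,yw in targets:
        d=np.array([x,y,z])-p
        t=0 if yw is None else (yaw-yw+180)%360-180
        print({'tx':round(X@d,1),'ty':round(Y@d,1),'tz':round(-d[2],1),'turn':round(t,1)})
E
python3 - <<'E'
from h import *
go((244,-602,340,None),(464.5,-101,340,92),(464.5,-101,100,92))
E
```

```text
at [ 243.9 -602.3  222.2] yaw 22.1 t 0.3 w 87.1
{'tx': np.float64(0.2), 'ty': np.float64(-0.3), 'tz': np.float64(-117.8), 'turn': 0}
{'tx': np.float64(392.7), 'ty': np.float64(-381.9), 'tz': np.float64(-117.8), 'turn': np.float64(-69.9)}
{'tx': np.float64(392.7), 'ty': np.float64(-381.9), 'tz': np.float64(122.2), 'turn': np.float64(-69.9)}
```

```bash
python3 -m creep '[{"tz":-60},{"tz":-118},{"tx":50,"ty":-48,"tz":-118,"turn":-9},{"tx":92,"ty":-90,"tz":-118,"turn":-18},{"tx":135,"ty":-132,"tz":-118,"turn":-28},{"tx":178,"ty":-174,"tz":-118,"turn":-38},{"tx":220,"ty":-215,"tz":-118,"turn":-47},{"tx":262,"ty":-256,"tz":-118,"turn":-56}]' 50; python3 - <<'E'
from h import *
go((464.5,-101,150,92),(464.5,-101,40,92))
E
```

```text
at [ 243.9 -602.3  222.2] yaw 22.1 t 0.3 w 87.1
{'tx': np.float64(392.7), 'ty': np.float64(-381.9), 'tz': np.float64(72.2), 'turn': np.float64(-69.9)}
{'tx': np.float64(392.7), 'ty': np.float64(-381.9), 'tz': np.float64(182.2), 'turn': np.float64(-69.9)}schema error: expected keys tx, ty, tz, turn
```

```bash
python3 -m creep '[{"tx":0,"ty":0,"tz":-60,"turn":0},{"tx":0,"ty":0,"tz":-118,"turn":0},{"tx":42,"ty":-40,"tz":-118,"turn":-9},{"tx":84,"ty":-80,"tz":-118,"turn":-18},{"tx":126,"ty":-122,"tz":-118,"turn":-28},{"tx":168,"ty":-164,"tz":-118,"turn":-38},{"tx":210,"ty":-205,"tz":-118,"turn":-47},{"tx":252,"ty":-246,"tz":-118,"turn":-56}]' 50; python3 - <<'E'
from h import *
go((464.5,-101,150,92),(464.5,-101,40,92))
E
```

```text
clock: 1.3
eef_pos: [385.7, -277.9, 340.7]
eef_rot: [0.0, 0.775, 0.632, -0.0]
wrist_force: [1.3, -0.7, 0.4]
grip_width: 0.576
grasp_force: 0.0
at [ 385.7 -277.9  340.7] yaw 78.3 t 1.3 w 50.1
{'tx': np.float64(189.2), 'ty': np.float64(41.4), 'tz': np.float64(190.7), 'turn': np.float64(-13.7)}
{'tx': np.float64(189.2), 'ty': np.float64(41.4), 'tz': np.float64(300.7), 'turn': np.float64(-13.7)}
```

```bash
python3 -m creep '[{"tx":40,"ty":9,"tz":40,"turn":-7},{"tx":80,"ty":18,"tz":80,"turn":-14},{"tx":120,"ty":26,"tz":120,"turn":-14},{"tx":160,"ty":35,"tz":155,"turn":-14},{"tx":189,"ty":41,"tz":195,"turn":-14},{"tx":189,"ty":41,"tz":240,"turn":-14},{"tx":189,"ty":41,"tz":275,"turn":-14},{"tx":189,"ty":41,"tz":275,"turn":-14}]' 50; python3 - <<'E'
from h import *
go((464.5,-101,7,92))
snap('top','t2',(260,180,360,260),7);snap('scene','s2',(160,180,280,270),6)
E
```

```text
clock: 2.3
eef_pos: [462.1, -102.7, 63.4]
eef_rot: [-0.003, 0.694, 0.72, -0.001]
wrist_force: [-0.6, 0.4, 0.6]
grip_width: 0.575
grasp_force: 0.0
at [ 462.1 -102.7   63.4] yaw 92.1 t 2.3 w 50.1
{'tx': np.float64(1.7), 'ty': np.float64(2.5), 'tz': np.float64(56.4), 'turn': np.float64(0.1)}
```

View pics/s2.png

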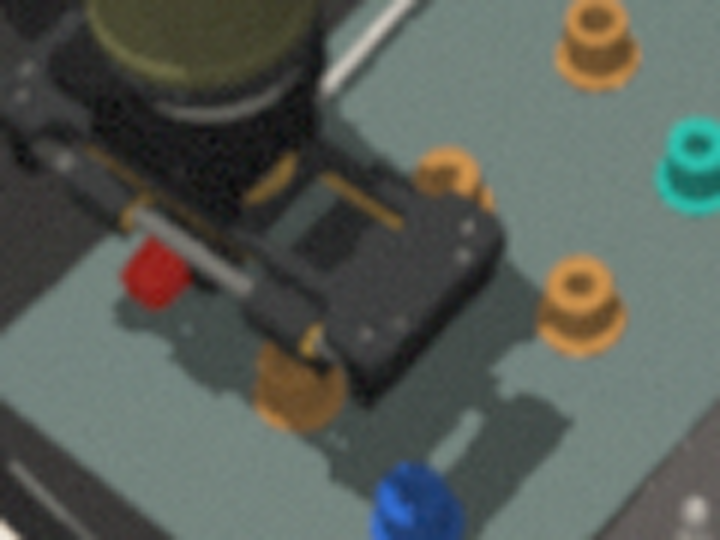

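The view shows the gripper over the bronze sleeve at (300,390), with the rest hidden behind the hand. I'll descend and grip.

```bash
python3 -m creep '[{"tx":1,"ty":1,"tz":28,"turn":0},{"tx":1,"ty":1,"tz":57,"turn":0},{"tx":1,"ty":1,"tz":57,"turn":0},{"tx":1,"ty":1,"tz":57,"turn":0}]' 50;python3 -m creep '[{"tx":0,"ty":0,"tz":0,"turn":0},{"tx":0,"ty":0,"tz":0,"turn":0},{"tx":0,"ty":0,"tz":0,"turn":0},{"tx":0,"ty":0,"tz":0,"turn":0},{"tx":0,"ty":0,"tz":0,"turn":0}]' 20; python3 - <<'E'
from h import *
go((464,-101,110,92),(646.6,-121,110,92),(646.6,-121,82,92))
E
```

```text
clock: 2.9
eef_pos: [467.1, -102.9, 10.5]
eef_rot: [0.001, 0.694, 0.72, 0.001]
wrist_force: [-0.0, -0.2, -0.9]
grip_width: 0.575
grasp_force: 0.0
clock: 3.52
eef_pos: [465.6, -102.6, 8.9]
eef_rot: [0.0, 0.694, 0.72, -0.0]
wrist_force: [-1.0, -0.2, 5.2]
grip_width: 0.309
grasp_force: 30.0
at [ 465.6 -102.6    8.9] yaw 92.0 t 3.52 w 26.9
{'tx': np.float64(1.6), 'ty': np.float64(-1.5), 'tz': np.float64(-101.1), 'turn': np.float64(0.0)}
{'tx': np.float64(-24.9), 'ty': np.float64(180.2), 'tz': np.float64(-101.1), 'turn': np.float64(0.0)}
{'tx': np.float64(-24.9), 'ty': np.float64(180.2), 'tz': np.float64(-73.1), 'turn': np.float64(0.0)}
```

```bash
python3 -m creep '[{"tx":0,"ty":0,"tz":-50,"turn":0},{"tx":-5,"ty":20,"tz":-98,"turn":0},{"tx":-12,"ty":70,"tz":-98,"turn":0},{"tx":-20,"ty":120,"tz":-98,"turn":0},{"tx":-24,"ty":165,"tz":-98,"turn":0},{"tx":-25,"ty":181,"tz":-98,"turn":0},{"tx":-25,"ty":181,"tz":-98,"turn":0},{"tx":-25,"ty":181,"tz":-98,"turn":0}]'; python3 - <<'E'
from h import *
s=env.get_state();print(s['grasp_force'])
go((646.6,-121,82,92))
a=np.array(env.snapshot('top'))[150:240,250:370];b=np.array(env.snapshot('scene'))[215:315,230:350]
f=lambda i:cv2.resize(i,(480,int(480*i.shape[0]/i.shape[1])),interpolation=cv2.INTER_CUBIC)
a,b=cv2.resize(a,(400,300),interpolation=2),cv2.resize(b,(400,333),interpolation=2)
cv2.imwrite('pics/d1.png',np.hstack([a,b[:300]]))
E
```

```text
clock: 4.53
eef_pos: [646.1, -120.8, 105.9]
eef_rot: [-0.001, 0.694, 0.72, -0.001]
wrist_force: [0.1, -0.6, -1.0]
grip_width: 0.307
grasp_force: 30.0
29.999398598447442
at [ 646.1 -120.8  105.9] yaw 92.1 t 4.53 w 26.7
{'tx': np.float64(-0.2), 'ty': np.float64(0.5), 'tz': np.float64(23.9), 'turn': np.float64(0.1)}
```

View pics/d1.png

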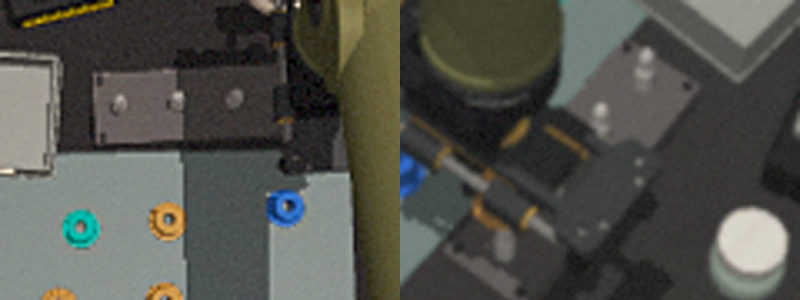

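The gripper hides most of the view. Pin 4 is visible under the sleeve at about (505,245) in the right panel. I'll lower slowly and watch the force.

```bash
python3 -m creep '[{"tx":0,"ty":0,"tz":12,"turn":0},{"tx":0,"ty":0,"tz":20,"turn":0},{"tx":0,"ty":0,"tz":24,"turn":0},{"tx":0,"ty":0,"tz":28,"turn":0},{"tx":0,"ty":0,"tz":31,"turn":0},{"tx":0,"ty":0,"tz":31,"turn":0}]';  python3 -m creep '[{"tx":0,"ty":0,"tz":3,"turn":0},{"tx":0,"ty":0,"tz":6,"turn":0},{"tx":0,"ty":0,"tz":9,"turn":0},{"tx":0,"ty":0,"tz":9,"turn":0}]'
```

```text
clock: 5.38
eef_pos: [647.1, -120.9, 75.3]
eef_rot: [-0.0, 0.694, 0.72, -0.0]
wrist_force: [0.1, -0.9, -0.9]
grip_width: 0.303
grasp_force: 30.0
clock: 5.88
eef_pos: [646.9, -121.0, 66.1]
eef_rot: [-0.0, 0.694, 0.72, -0.0]
wrist_force: [-0.1, -0.5, -0.7]
grip_width: 0.304
grasp_force: 30.0
```

No contact force, so the sleeve is over the pin. I'll release, retreat and look.

```bash
python3 -m creep '[{"tx":0,"ty":0,"tz":3,"turn":0},{"tx":0,"ty":0,"tz":5,"turn":0}]';  python3 -m creep '[{"tx":0,"ty":0,"tz":0,"turn":0},{"tx":0,"ty":0,"tz":0,"turn":0},{"tx":0,"ty":0,"tz":0,"turn":0},{"tx":0,"ty":0,"tz":-30,"turn":0},{"tx":0,"ty":0,"tz":-80,"turn":0},{"tx":0,"ty":-50,"tz":-80,"turn":0},{"tx":0,"ty":-110,"tz":-80,"turn":0},{"tx":0,"ty":-110,"tz":-80,"turn":0}]' 46
python3 - <<'E'
from h import *
go((531,-1.3,60,92),(531,-1.3,9,92))
a=np.array(env.snapshot('top'))[150:250,240:374];b=np.array(env.snapshot('scene'))[215:315,190:324]
cv2.imwrite('pics/d2.png',np.vstack([cv2.resize(i,(400,300),interpolation=2) for i in(a,b)]))
E
```

```text
clock: 6.12
eef_pos: [647.1, -121.0, 61.4]
eef_rot: [0.0, 0.694, 0.72, -0.0]
wrist_force: [0.1, -0.3, -0.7]
grip_width: 0.306
grasp_force: 30.0
clock: 7.12
eef_pos: [531.9, -125.6, 140.2]
eef_rot: [-0.001, 0.695, 0.719, -0.003]
wrist_force: [0.8, 0.3, 0.0]
grip_width: 0.528
grasp_force: 0.0
at [ 531.9 -125.6  140.2] yaw 91.9 t 7.12 w 45.9
{'tx': np.float64(124.3), 'ty': np.float64(3.4), 'tz': np.float64(80.2), 'turn': np.float64(-0.1)}
{'tx': np.float64(124.3), 'ty': np.float64(3.4), 'tz': np.float64(131.2), 'turn': np.float64(-0.1)}
```

View pics/d2.png

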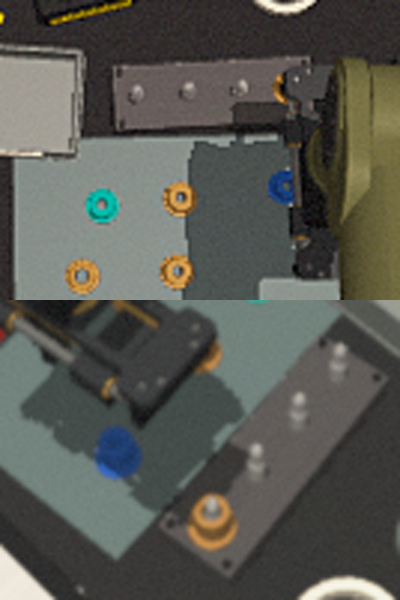

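The lower panel shows sleeve 1 home on pin 4 at (212,522), low on the block, so it is wide-bore. The other sleeves have not moved. Next is the sleeve near (531,-1).

```bash
python3 -m creep '[{"tx":50,"ty":1,"tz":0,"turn":0},{"tx":100,"ty":3,"tz":0,"turn":0},{"tx":124,"ty":3,"tz":30,"turn":0},{"tx":124,"ty":3,"tz":75,"turn":0},{"tx":124,"ty":3,"tz":110,"turn":0},{"tx":124,"ty":3,"tz":131,"turn":0},{"tx":124,"ty":3,"tz":131,"turn":0}]';  python3 -m creep '[{"tx":0,"ty":0,"tz":0,"turn":0},{"tx":0,"ty":0,"tz":0,"turn":0},{"tx":0,"ty":0,"tz":0,"turn":0},{"tx":0,"ty":0,"tz":-50,"turn":0},{"tx":0,"ty":0,"tz":-97,"turn":0},{"tx":0,"ty":0,"tz":-97,"turn":0},{"tx":0,"ty":0,"tz":-97,"turn":0}]' 20
python3 - <<'E'
from h import *
go((644.5,-66,106,92))
E
```

```text
clock: 8.1
eef_pos: [536.0, 0.1, 9.2]
eef_rot: [-0.001, 0.694, 0.72, -0.0]
wrist_force: [-0.4, 0.6, 0.1]
grip_width: 0.527
grasp_force: 0.0
clock: 8.98
eef_pos: [535.5, -1.2, 107.3]
eef_rot: [0.0, 0.694, 0.72, -0.0]
wrist_force: [-0.8, -0.6, -1.5]
grip_width: 0.313
grasp_force: 30.0
at [535.5  -1.2 107.3] yaw 92.0 t 8.97 w 27.3
{'tx': np.float64(-68.6), 'ty': np.float64(106.7), 'tz': np.float64(1.3), 'turn': np.float64(0.0)}
```

```bash
python3 -m creep '[{"tx":-25,"ty":40,"tz":1,"turn":0},{"tx":-50,"ty":80,"tz":1,"turn":0},{"tx":-69,"ty":107,"tz":1,"turn":0},{"tx":-69,"ty":107,"tz":1,"turn":0},{"tx":-69,"ty":107,"tz":1,"turn":0},{"tx":-69,"ty":107,"tz":10,"turn":0}]';  python3 -m creep '[{"tx":0,"ty":0,"tz":5,"turn":0},{"tx":0,"ty":0,"tz":10,"turn":0},{"tx":0,"ty":0,"tz":14,"turn":0},{"tx":0,"ty":0,"tz":18,"turn":0},{"tx":0,"ty":0,"tz":18,"turn":0}]'
```

```text
clock: 9.72
eef_pos: [644.8, -64.8, 97.5]
eef_rot: [0.0, 0.694, 0.72, 0.0]
wrist_force: [-1.1, -0.3, -1.3]
grip_width: 0.314
grasp_force: 30.0
clock: 10.35
eef_pos: [645.0, -66.0, 79.2]
eef_rot: [-0.0, 0.694, 0.72, -0.0]
wrist_force: [0.3, 0.2, -1.6]
grip_width: 0.31
grasp_force: 30.0
```

```bash
python3 -m creep '[{"tx":0,"ty":0,"tz":5,"turn":0},{"tx":0,"ty":0,"tz":10,"turn":0},{"tx":0,"ty":0,"tz":14,"turn":0},{"tx":0,"ty":0,"tz":18,"turn":0},{"tx":0,"ty":0,"tz":18,"turn":0}]';  python3 -m creep '[{"tx":0,"ty":0,"tz":0,"turn":0},{"tx":0,"ty":0,"tz":0,"turn":0},{"tx":0,"ty":0,"tz":0,"turn":0},{"tx":0,"ty":0,"tz":-30,"turn":0},{"tx":0,"ty":0,"tz":-80,"turn":0},{"tx":0,"ty":-50,"tz":-80,"turn":0},{"tx":0,"ty":-110,"tz":-80,"turn":0},{"tx":0,"ty":-110,"tz":-80,"turn":0}]' 46
python3 - <<'E'
from h import *
go((453.5,3.5,60,92),(453.5,3.5,9,92))
a=np.array(env.snapshot('top'))[150:250,240:374];b=np.array(env.snapshot('scene'))[165:315,190:324]
cv2.imwrite('pics/d3.png',np.vstack([cv2.resize(i,None,fx=2.4,fy=2.4,interpolation=2) for i in(a,b)]))
for n in('top','scene'):
    im=np.array(env.snapshot(n)); h=cv2.cvtColor(im,cv2.COLOR_BGR2HSV)
    m=cv2.inRange(h,(8,90,60),(20,255,255)); k,l,st,c=cv2.connectedComponentsWithStats(m)
    for i in range(1,k):
        if 40<st[i,4]<500: print(n,st[i],c[i].round(1),ray(n,*c[i],12))
E
```

```text
clock: 10.98
eef_pos: [645.0, -65.9, 61.1]
eef_rot: [-0.0, 0.694, 0.72, -0.0]
wrist_force: [0.1, 1.1, -0.9]
grip_width: 0.313
grasp_force: 30.0
clock: 11.98
eef_pos: [529.9, -70.6, 140.2]
eef_rot: [-0.001, 0.695, 0.719, -0.003]
wrist_force: [1.2, -1.2, 1.2]
grip_width: 0.529
grasp_force: 0.0
at [529.9 -70.6 140.2] yaw 92.0 t 11.97 w 46.0
{'tx': np.float64(76.7), 'ty': np.float64(-73.8), 'tz': np.float64(80.2), 'turn': np.float64(-0.0)}
{'tx': np.float64(76.7), 'ty': np.float64(-73.8), 'tz': np.float64(131.2), 'turn': np.float64(-0.0)}
top [ 27 230  97  86 467] [ 59.4 256. ] [414.6 771.1  12. ]
top [294 235  11  12  95] [298.8 240.2] [452.3   4.5  12. ]
top [262 236  12  12  89] [267.2 241.7] [449.2 105.7  12. ]
top [124 245   7  55  58] [127.2 272.9] [357.4 553.   12. ]
scene [348  23  60  78 303] [382.2  61.3] [436.3 741.7  12. ]
scene [552 106   8  14  58] [556.9 113.4] [963.7 872.9  12. ]
scene [253 179  14  17 173] [259.  187.2] [450.9 104.5  12. ]
scene [205 192  22  15  53] [214.4 199.6] [386.9   0.9  12. ]
scene [267 257  17  20 248] [275.3 267.1] [631.4 -49.7  12. ]
scene [253 280  17  19 216] [260.6 289.7] [ 641.2 -116.    12. ]
```

View pics/d3.png

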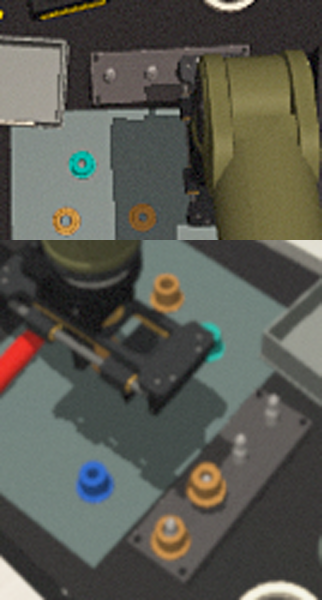

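The second sleeve sits higher on pin 3, at (206,485), and almost covers the pin, so it is hanging and narrow-bore. The remaining two have not moved. Next is (453,3).

```bash
python3 -m creep '[{"tx":40,"ty":-38,"tz":0,"turn":0},{"tx":72,"ty":-69,"tz":0,"turn":0},{"tx":74,"ty":-71,"tz":40,"turn":0},{"tx":74,"ty":-71,"tz":75,"turn":0},{"tx":74,"ty":-71,"tz":110,"turn":0},{"tx":74,"ty":-71,"tz":131,"turn":0},{"tx":74,"ty":-71,"tz":131,"turn":0},{"tx":74,"ty":-71,"tz":131,"turn":0}]';  python3 -m creep '[{"tx":0,"ty":0,"tz":0,"turn":0},{"tx":0,"ty":0,"tz":0,"turn":0},{"tx":0,"ty":0,"tz":0,"turn":0},{"tx":0,"ty":0,"tz":-50,"turn":0},{"tx":0,"ty":0,"tz":-97,"turn":0},{"tx":0,"ty":0,"tz":-97,"turn":0},{"tx":0,"ty":0,"tz":-97,"turn":0}]' 20
python3 - <<'E'
from h import *
go((642.6,-11,106,92))
E
```

```text
clock: 13.18
eef_pos: [463.2, 2.1, 11.4]
eef_rot: [0.0, 0.694, 0.72, 0.001]
wrist_force: [-1.0, -0.2, -0.6]
grip_width: 0.529
grasp_force: 0.1
clock: 14.05
eef_pos: [461.4, 1.2, 107.2]
eef_rot: [0.0, 0.694, 0.72, -0.0]
wrist_force: [0.6, 0.1, -1.1]
grip_width: 0.305
grasp_force: 30.0
at [461.4   1.2 107.2] yaw 92.0 t 14.05 w 26.6
{'tx': np.float64(-18.6), 'ty': np.float64(180.7), 'tz': np.float64(1.2), 'turn': np.float64(0.0)}
```

```bash
python3 -m creep '[{"tx":-5,"ty":45,"tz":1,"turn":0},{"tx":-10,"ty":95,"tz":1,"turn":0},{"tx":-16,"ty":145,"tz":1,"turn":0},{"tx":-20,"ty":181,"tz":1,"turn":0},{"tx":-20,"ty":181,"tz":1,"turn":0},{"tx":-20,"ty":181,"tz":1,"turn":0},{"tx":-20,"ty":181,"tz":10,"turn":0}]';  python3 -m creep '[{"tx":0,"ty":0,"tz":5,"turn":0},{"tx":0,"ty":0,"tz":10,"turn":0},{"tx":0,"ty":0,"tz":14,"turn":0},{"tx":0,"ty":0,"tz":18,"turn":0},{"tx":0,"ty":0,"tz":22,"turn":0},{"tx":0,"ty":0,"tz":22,"turn":0}]'
```

```text
clock: 14.92
eef_pos: [642.6, -11.8, 97.5]
eef_rot: [0.0, 0.694, 0.72, -0.0]
wrist_force: [0.4, -0.5, -0.1]
grip_width: 0.306
grasp_force: 30.0
clock: 15.68
eef_pos: [643.2, -12.6, 75.1]
eef_rot: [0.0, 0.694, 0.72, -0.0]
wrist_force: [1.0, -0.7, -1.9]
grip_width: 0.302
grasp_force: 30.0
```

```bash
python3 -m creep '[{"tx":0,"ty":0,"tz":5,"turn":0},{"tx":0,"ty":0,"tz":10,"turn":0},{"tx":0,"ty":0,"tz":14,"turn":0},{"tx":0,"ty":0,"tz":14,"turn":0}]';  python3 -m creep '[{"tx":0,"ty":0,"tz":0,"turn":0},{"tx":0,"ty":0,"tz":0,"turn":0},{"tx":0,"ty":0,"tz":0,"turn":0},{"tx":0,"ty":0,"tz":-30,"turn":0},{"tx":0,"ty":0,"tz":-80,"turn":0},{"tx":30,"ty":-50,"tz":-80,"turn":0},{"tx":50,"ty":-100,"tz":-80,"turn":0},{"tx":50,"ty":-100,"tz":-80,"turn":0}]' 46;  python3 -m creep '[{"tx":0,"ty":0,"tz":0,"turn":0},{"tx":0,"ty":0,"tz":0,"turn":0}]'
python3 - <<'E'
from h import *
go((450,105.2,60,92),(450,105.2,9,92))
for n in('top','scene'):
    im=np.array(env.snapshot(n)); h=cv2.cvtColor(im,cv2.COLOR_BGR2HSV)
    m=cv2.inRange(h,(8,90,60),(20,255,255)); k,l,st,c=cv2.connectedComponentsWithStats(m)
    for i in range(1,k):
        if 80<st[i,4]<300: print(n,st[i],c[i].round(1),ray(n,*c[i],12),'home',ray(n,*c[i],37),'hang',ray(n,*c[i],60))
E
```

```text
clock: 16.18
eef_pos: [643.3, -12.7, 60.9]
eef_rot: [0.0, 0.694, 0.72, -0.0]
wrist_force: [2.0, -2.8, -2.6]
grip_width: 0.304
grasp_force: 30.0
clock: 17.18
eef_pos: [537.6, 36.6, 141.1]
eef_rot: [-0.0, 0.693, 0.721, -0.002]
wrist_force: [0.9, -0.5, 0.9]
grip_width: 0.528
grasp_force: 0.0
clock: 17.42
eef_pos: [542.9, 33.8, 141.8]
eef_rot: [0.0, 0.695, 0.719, 0.001]
wrist_force: [-0.1, -0.2, -0.9]
grip_width: 0.529
grasp_force: 0.0
at [542.9  33.8 141.8] yaw 92.0 t 17.43 w 46.0
{'tx': np.float64(74.6), 'ty': np.float64(-90.4), 'tz': np.float64(81.8), 'turn': np.float64(-0.0)}
{'tx': np.float64(74.6), 'ty': np.float64(-90.4), 'tz': np.float64(132.8), 'turn': np.float64(-0.0)}
top [316 173  11  12  95] [321.1 178.4] [651.5 -72.2  12. ] home [646.9 -69.7  37. ] hang [642.8 -67.4  60. ]
top [331 173  12  13 100] [336.7 179. ] [ 648.5 -122.9   12. ] home [ 644.  -119.5   37. ] hang [ 639.9 -116.3   60. ]
top [262 236  12  12  89] [267.4 241.9] [448.6 105.2  12. ] home [448.  104.3  37. ] hang [447.3 103.5  60. ]
scene [363  35  45  66 244] [386.9  69.6] [469.3 716.7  12. ] home [480.9 688.4  37. ] hang [491.5 662.3  60. ]
scene [282 240  16  19 237] [289.7 249.5] [628.8   9.1  12. ] home [636.5  -2.1  37. ] hang [643.6 -12.3  60. ]
scene [267 258  17  19 242] [275.3 267.2] [631.6 -50.   12. ] home [639.2 -59.7  37. ] hang [646.3 -68.6  60. ]
scene [253 280  17  19 214] [260.6 289.7] [ 641.3 -116.    12. ] home [ 648.8 -124.    37. ] hang [ 655.6 -131.5   60. ]
```

Pin 4 fits home; pins 3 and 2 match hanging. Last sleeve.

```bash
python3 -m creep '[{"tx":37,"ty":-45,"tz":0,"turn":0},{"tx":72,"ty":-88,"tz":0,"turn":0},{"tx":75,"ty":-90,"tz":40,"turn":0},{"tx":75,"ty":-90,"tz":75,"turn":0},{"tx":75,"ty":-90,"tz":110,"turn":0},{"tx":75,"ty":-90,"tz":132,"turn":0},{"tx":75,"ty":-90,"tz":132,"turn":0},{"tx":75,"ty":-90,"tz":132,"turn":0}]';  python3 -m creep '[{"tx":0,"ty":0,"tz":0,"turn":0},{"tx":0,"ty":0,"tz":0,"turn":0},{"tx":0,"ty":0,"tz":0,"turn":0},{"tx":0,"ty":0,"tz":-50,"turn":0},{"tx":0,"ty":0,"tz":-97,"turn":0},{"tx":0,"ty":0,"tz":-97,"turn":0},{"tx":0,"ty":0,"tz":-97,"turn":0}]' 20
python3 - <<'E'
from h import *
go((640.6,44,106,92))
E
```

```text
clock: 18.52
eef_pos: [449.9, 106.5, 10.3]
eef_rot: [0.0, 0.694, 0.72, 0.001]
wrist_force: [1.1, 0.0, 0.3]
grip_width: 0.526
grasp_force: 0.0
clock: 19.4
eef_pos: [448.5, 105.6, 106.0]
eef_rot: [0.0, 0.694, 0.72, -0.001]
wrist_force: [0.1, 0.2, -1.0]
grip_width: 0.313
grasp_force: 30.0
at [448.5 105.6 106. ] yaw 92.0 t 19.4 w 27.2
{'tx': np.float64(-68.4), 'ty': np.float64(189.8), 'tz': np.float64(0.0), 'turn': np.float64(0.0)}
```

```bash
python3 -m creep '[{"tx":-15,"ty":45,"tz":1,"turn":0},{"tx":-35,"ty":95,"tz":0,"turn":0},{"tx":-55,"ty":145,"tz":0,"turn":0},{"tx":-68,"ty":190,"tz":0,"turn":0},{"tx":-68,"ty":190,"tz":0,"turn":0},{"tx":-68,"ty":190,"tz":0,"turn":0},{"tx":-68,"ty":190,"tz":9,"turn":0}]';  python3 -m creep '[{"tx":0,"ty":0,"tz":5,"turn":0},{"tx":0,"ty":0,"tz":10,"turn":0},{"tx":0,"ty":0,"tz":14,"turn":0},{"tx":0,"ty":0,"tz":18,"turn":0},{"tx":0,"ty":0,"tz":22,"turn":0},{"tx":0,"ty":0,"tz":22,"turn":0}]'
```

```text
clock: 20.27
eef_pos: [640.4, 46.0, 97.4]
eef_rot: [0.0, 0.694, 0.72, -0.0]
wrist_force: [0.3, -0.7, -0.8]
grip_width: 0.319
grasp_force: 30.0
clock: 21.02
eef_pos: [641.0, 44.9, 75.1]
eef_rot: [-0.0, 0.694, 0.72, -0.0]
wrist_force: [0.0, -0.1, -0.6]
grip_width: 0.317
grasp_force: 30.0
```

```bash
python3 -m creep '[{"tx":0,"ty":0,"tz":5,"turn":0},{"tx":0,"ty":0,"tz":10,"turn":0},{"tx":0,"ty":0,"tz":14,"turn":0},{"tx":0,"ty":0,"tz":14,"turn":0}]';  python3 -m creep '[{"tx":0,"ty":0,"tz":0,"turn":0},{"tx":0,"ty":0,"tz":0,"turn":0},{"tx":0,"ty":0,"tz":0,"turn":0},{"tx":0,"ty":0,"tz":-30,"turn":0},{"tx":0,"ty":0,"tz":-80,"turn":0},{"tx":0,"ty":-50,"tz":-80,"turn":0},{"tx":20,"ty":-110,"tz":-80,"turn":0},{"tx":60,"ty":-150,"tz":-80,"turn":0}]' 46;  python3 -m creep '[{"tx":0,"ty":0,"tz":0,"turn":0},{"tx":0,"ty":0,"tz":0,"turn":0}]'
python3 - <<'E'
from h import *
a=np.array(env.snapshot('top'))[130:250,240:370];b=np.array(env.snapshot('scene'))[200:320,230:360]
cv2.imwrite('pics/d4.png',np.hstack([cv2.resize(i,(400,370),interpolation=2) for i in(a,b)]))
go((642.6,-11,60,92))
for n in('top','scene'):
    im=np.array(env.snapshot(n)); h=cv2.cvtColor(im,cv2.COLOR_BGR2HSV)
    m=cv2.inRange(h,(8,90,60),(20,255,255)); k,l,st,c=cv2.connectedComponentsWithStats(m)
    for i in range(1,k):
        if 80<st[i,4]<300: print(n,st[i],c[i].round(1),ray(n,*c[i],12),'home',ray(n,*c[i],37),'hang',ray(n,*c[i],60))
E
```

```text
clock: 21.52
eef_pos: [640.9, 44.9, 61.0]
eef_rot: [-0.0, 0.694, 0.72, -0.0]
wrist_force: [-0.6, 0.5, -0.8]
grip_width: 0.313
grasp_force: 30.0
clock: 22.52
eef_pos: [487.4, 98.4, 141.2]
eef_rot: [0.0, 0.696, 0.718, -0.001]
wrist_force: [0.5, 0.9, 0.2]
grip_width: 0.531
grasp_force: 0.0
clock: 22.78
eef_pos: [489.8, 99.1, 142.0]
eef_rot: [0.001, 0.694, 0.72, 0.0]
wrist_force: [-0.4, 0.0, -0.2]
grip_width: 0.533
grasp_force: 0.0
at [490.2  98.7 141.7] yaw 92.0 t 22.88 w 45.8
{'tx': np.float64(-114.8), 'ty': np.float64(148.6), 'tz': np.float64(81.7), 'turn': np.float64(-0.0)}
top [314 173  13  12 117] [320.  178.7] [650.5 -68.7  12. ] home [646.  -66.3  37. ] hang [641.9 -64.1  60. ]
top [331 173  12  13 100] [336.8 179.1] [ 648.3 -123.    12. ] home [ 643.8 -119.5   37. ] hang [ 639.8 -116.4   60. ]
top [297 174  12  12 110] [302.5 179.7] [648.3 -11.7  12. ] home [643.9 -10.4  37. ] hang [639.8  -9.1  60. ]
top [280 176  12  12  99] [285.4 181.9] [642.1  43.9  12. ] home [637.7  44.2  37. ] hang [633.7  44.5  60. ]
scene [363  36  45  65 238] [387.   70.2] [470.8 714.9  12. ] home [482.4 686.6  37. ] hang [493.  660.5  60. ]
scene [267 258  18  19 241] [275.4 267.2] [631.8 -50.   12. ] home [639.4 -59.7  37. ] hang [646.4 -68.6  60. ]
scene [253 279  17  20 215] [260.5 289.6] [ 641.1 -115.8   12. ] home [ 648.5 -123.9   37. ] hang [ 655.3 -131.3   60. ]
```

View pics/d4.png

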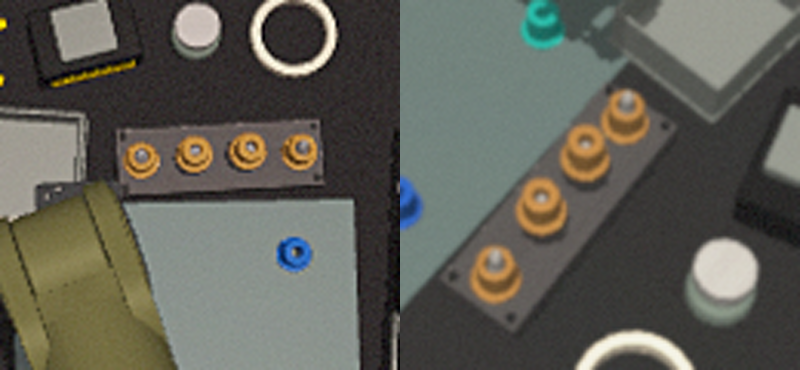

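All four are on pins. Pins 1 and 4 at right (627,115) and (495,272) show protruding tips and are home. Pins 2 and 3 at (585,155) and (541,205) are hanging. I'll sort pin 2 into the bin first.

```bash
python3 -m creep '[{"tx":-40,"ty":50,"tz":0,"turn":0},{"tx":-80,"ty":100,"tz":0,"turn":0},{"tx":-115,"ty":149,"tz":0,"turn":0},{"tx":-115,"ty":149,"tz":0,"turn":0},{"tx":-115,"ty":149,"tz":0,"turn":0},{"tx":-115,"ty":149,"tz":40,"turn":0},{"tx":-115,"ty":149,"tz":84,"turn":0},{"tx":-115,"ty":149,"tz":84,"turn":0}]';  python3 -m creep '[{"tx":0,"ty":0,"tz":0,"turn":0},{"tx":0,"ty":0,"tz":0,"turn":0},{"tx":0,"ty":0,"tz":0,"turn":0},{"tx":0,"ty":0,"tz":0,"turn":0},{"tx":0,"ty":0,"tz":-30,"turn":0},{"tx":0,"ty":0,"tz":-75,"turn":0},{"tx":0,"ty":0,"tz":-75,"turn":0}]' 20
python3 - <<'E'
from h import *
go((634,142,130,92),(634,142,40,92))
E
```

```text
clock: 23.98
eef_pos: [639.1, -9.2, 55.0]
eef_rot: [-0.002, 0.694, 0.72, -0.002]
wrist_force: [-0.0, -0.5, -0.2]
grip_width: 0.527
grasp_force: 0.0
clock: 24.85
eef_pos: [644.7, -9.6, 136.4]
eef_rot: [0.003, 0.694, 0.72, 0.002]
wrist_force: [0.3, -0.2, -1.2]
grip_width: 0.307
grasp_force: 30.0
at [644.7  -9.6 136.4] yaw 92.0 t 24.85 w 26.7
{'tx': np.float64(151.8), 'ty': np.float64(-5.3), 'tz': np.float64(6.4), 'turn': np.float64(0.0)}
{'tx': np.float64(151.8), 'ty': np.float64(-5.3), 'tz': np.float64(96.4), 'turn': np.float64(0.0)}
```

```bash
python3 -m creep '[{"tx":50,"ty":-2,"tz":0,"turn":0},{"tx":105,"ty":-5,"tz":0,"turn":0},{"tx":152,"ty":-5,"tz":5,"turn":0},{"tx":152,"ty":-5,"tz":45,"turn":0},{"tx":152,"ty":-5,"tz":85,"turn":0},{"tx":152,"ty":-5,"tz":97,"turn":0},{"tx":152,"ty":-5,"tz":97,"turn":0}]';  python3 -m creep '[{"tx":0,"ty":0,"tz":0,"turn":0},{"tx":0,"ty":0,"tz":0,"turn":0},{"tx":0,"ty":0,"tz":0,"turn":0},{"tx":0,"ty":0,"tz":-50,"turn":0},{"tx":0,"ty":0,"tz":-102,"turn":0},{"tx":-50,"ty":0,"tz":-102,"turn":0},{"tx":-105,"ty":0,"tz":-102,"turn":0},{"tx":-160,"ty":0,"tz":-102,"turn":0}]' 46; python3 -m creep '[{"tx":0,"ty":0,"tz":0,"turn":0},{"tx":0,"ty":0,"tz":0,"turn":0}]'
python3 - <<'E'
from h import *
go((644.6,-66,140,92),(644.6,-66,57,92))
E
```

```text
clock: 25.72
eef_pos: [631.2, 141.3, 34.7]
eef_rot: [-0.001, 0.694, 0.72, -0.001]
wrist_force: [0.2, 0.9, 0.3]
grip_width: 0.307
grasp_force: 30.0
clock: 26.72
eef_pos: [637.7, -19.8, 138.4]
eef_rot: [0.001, 0.694, 0.72, 0.0]
wrist_force: [0.9, -0.2, 0.0]
grip_width: 0.524
grasp_force: 0.0
clock: 26.98
eef_pos: [637.6, -17.9, 137.9]
eef_rot: [-0.0, 0.695, 0.719, 0.0]
wrist_force: [-0.2, 1.0, -0.1]
grip_width: 0.528
grasp_force: 0.0
at [637.6 -17.9 137.9] yaw 92.0 t 26.98 w 46.0
{'tx': np.float64(-48.4), 'ty': np.float64(5.3), 'tz': np.float64(-2.1), 'turn': np.float64(0.0)}
{'tx': np.float64(-48.4), 'ty': np.float64(5.3), 'tz': np.float64(80.9), 'turn': np.float64(0.0)}
```

```bash
python3 -m creep '[{"tx":-48,"ty":5,"tz":0,"turn":0},{"tx":-48,"ty":5,"tz":0,"turn":0},{"tx":-48,"ty":5,"tz":0,"turn":0},{"tx":-48,"ty":5,"tz":40,"turn":0},{"tx":-48,"ty":5,"tz":80,"turn":0},{"tx":-48,"ty":5,"tz":80,"turn":0}]';  python3 -m creep '[{"tx":0,"ty":0,"tz":0,"turn":0},{"tx":0,"ty":0,"tz":0,"turn":0},{"tx":0,"ty":0,"tz":0,"turn":0},{"tx":0,"ty":0,"tz":0,"turn":0},{"tx":0,"ty":0,"tz":-30,"turn":0},{"tx":0,"ty":0,"tz":-80,"turn":0},{"tx":0,"ty":0,"tz":-80,"turn":0}]' 20
python3 - <<'E'
from h import *
go((634,195,138,92),(634,195,40,92))
E
```

```text
clock: 27.72
eef_pos: [641.5, -63.6, 54.7]
eef_rot: [-0.003, 0.693, 0.721, -0.002]
wrist_force: [-0.6, -1.6, -0.1]
grip_width: 0.528
grasp_force: 0.0
clock: 28.6
eef_pos: [647.0, -65.8, 142.1]
eef_rot: [0.003, 0.694, 0.72, 0.002]
wrist_force: [-0.3, 0.4, -0.6]
grip_width: 0.316
grasp_force: 30.0
at [647.  -65.8 142.1] yaw 92.0 t 28.6 w 27.5
{'tx': np.float64(261.1), 'ty': np.float64(-3.7), 'tz': np.float64(4.1), 'turn': np.float64(0.0)}
{'tx': np.float64(261.1), 'ty': np.float64(-3.7), 'tz': np.float64(102.1), 'turn': np.float64(0.0)}
```

```bash
python3 -m creep '[{"tx":60,"ty":-1,"tz":0,"turn":0},{"tx":120,"ty":-2,"tz":0,"turn":0},{"tx":180,"ty":-3,"tz":0,"turn":0},{"tx":235,"ty":-5,"tz":0,"turn":0},{"tx":259,"ty":-5,"tz":10,"turn":0},{"tx":259,"ty":-5,"tz":55,"turn":0},{"tx":259,"ty":-5,"tz":102,"turn":0},{"tx":259,"ty":-5,"tz":102,"turn":0}]';  python3 -m creep '[{"tx":0,"ty":0,"tz":0,"turn":0},{"tx":0,"ty":0,"tz":0,"turn":0},{"tx":0,"ty":0,"tz":0,"turn":0},{"tx":0,"ty":0,"tz":-50,"turn":0},{"tx":0,"ty":0,"tz":-102,"turn":0},{"tx":-50,"ty":0,"tz":-102,"turn":0},{"tx":-105,"ty":0,"tz":-102,"turn":0},{"tx":-150,"ty":0,"tz":-102,"turn":0}]' 46; python3 -m creep '[{"tx":0,"ty":0,"tz":0,"turn":0},{"tx":0,"ty":0,"tz":0,"turn":0},{"tx":0,"ty":0,"tz":0,"turn":0}]'
python3 - <<'E'
from h import *
go((640.8,44.5,140,92),(640.8,44.5,34,92))
b=np.array(env.snapshot('scene'))[130:320,220:400]
cv2.imwrite('pics/d5.png',cv2.resize(b,None,fx=3,fy=3,interpolation=2))
E
```

```text
clock: 29.6
eef_pos: [626.1, 190.7, 30.5]
eef_rot: [-0.002, 0.694, 0.72, -0.004]
wrist_force: [-1.3, 0.1, -0.8]
grip_width: 0.315
grasp_force: 30.0
clock: 30.6
eef_pos: [635.8, 40.1, 138.7]
eef_rot: [0.001, 0.695, 0.719, 0.0]
wrist_force: [-0.0, 0.5, 0.0]
grip_width: 0.526
grasp_force: 0.0
clock: 30.98
eef_pos: [635.2, 45.1, 138.1]
eef_rot: [-0.0, 0.693, 0.721, 0.001]
wrist_force: [0.2, 0.3, 1.0]
grip_width: 0.527
grasp_force: 0.0
at [635.2  45.1 138.1] yaw 92.2 t 30.98 w 45.8
{'tx': np.float64(-0.8), 'ty': np.float64(5.6), 'tz': np.float64(-1.9), 'turn': np.float64(0.2)}
{'tx': np.float64(-0.8), 'ty': np.float64(5.6), 'tz': np.float64(104.1), 'turn': np.float64(0.2)}
```

View pics/d5.png

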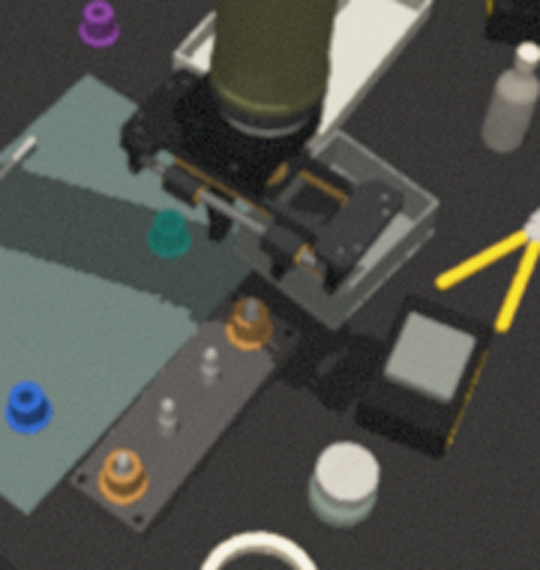

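Pins 2 and 3 are empty. Pins 1 (248,322) and 4 (123,475) hold the home sleeves. The bin floor is hidden, so I'll check it later. I'll take the pin 1 sleeve to the tray.

```bash
python3 -m creep '[{"tx":-1,"ty":5,"tz":0,"turn":0},{"tx":-1,"ty":5,"tz":40,"turn":0},{"tx":-1,"ty":5,"tz":80,"turn":0},{"tx":-1,"ty":5,"tz":103,"turn":0},{"tx":-1,"ty":5,"tz":103,"turn":0}]';  python3 -m creep '[{"tx":0,"ty":0,"tz":0,"turn":0},{"tx":0,"ty":0,"tz":0,"turn":0},{"tx":0,"ty":0,"tz":0,"turn":0},{"tx":0,"ty":0,"tz":0,"turn":0},{"tx":0,"ty":0,"tz":-40,"turn":0},{"tx":0,"ty":0,"tz":-80,"turn":0},{"tx":0,"ty":0,"tz":-110,"turn":0},{"tx":0,"ty":0,"tz":-110,"turn":0}]' 20
python3 - <<'E'
from h import *
go((526,339,145,183.7),(526,339,18,183.7))
E
```

```text
clock: 31.65
eef_pos: [639.3, 42.1, 32.9]
eef_rot: [-0.001, 0.694, 0.72, -0.001]
wrist_force: [0.1, 0.5, 1.1]
grip_width: 0.527
grasp_force: 0.0
clock: 32.65
eef_pos: [641.9, 42.3, 147.1]
eef_rot: [0.002, 0.694, 0.72, 0.002]
wrist_force: [0.3, 0.0, -0.5]
grip_width: 0.316
grasp_force: 30.0
at [641.9  42.3 147.1] yaw 92.0 t 32.65 w 27.5
{'tx': np.float64(300.7), 'ty': np.float64(-105.2), 'tz': np.float64(2.1), 'turn': np.float64(-91.7)}
{'tx': np.float64(300.7), 'ty': np.float64(-105.2), 'tz': np.float64(129.1), 'turn': np.float64(-91.7)}
```

```bash
python3 -m creep '[{"tx":40,"ty":-14,"tz":0,"turn":-10},{"tx":80,"ty":-28,"tz":0,"turn":-20},{"tx":120,"ty":-42,"tz":0,"turn":-30},{"tx":160,"ty":-56,"tz":0,"turn":-40},{"tx":200,"ty":-70,"tz":0,"turn":-50},{"tx":240,"ty":-84,"tz":0,"turn":-60},{"tx":280,"ty":-98,"tz":0,"turn":-70},{"tx":301,"ty":-105,"tz":0,"turn":-80}]';  python3 -m creep '[{"tx":0,"ty":0,"tz":0,"turn":-10},{"tx":0,"ty":0,"tz":30,"turn":-12},{"tx":0,"ty":0,"tz":60,"turn":-12},{"tx":0,"ty":0,"tz":60,"turn":-12},{"tx":0,"ty":0,"tz":60,"turn":-12}]'
python3 - <<'E'
from h import *
go((526,339,13,183.7))
E
```

```text
clock: 33.65
eef_pos: [522.1, 341.1, 143.0]
eef_rot: [-0.001, 0.065, 0.998, -0.0]
wrist_force: [-0.6, -0.2, -0.5]
grip_width: 0.312
grasp_force: 30.0
clock: 34.28
eef_pos: [524.6, 339.2, 84.8]
eef_rot: [-0.0, -0.035, 0.999, 0.0]
wrist_force: [0.3, 1.0, 0.9]
grip_width: 0.313
grasp_force: 30.0
at [524.6 339.2  84.8] yaw 184.1 t 34.27 w 27.2
{'tx': np.float64(-1.4), 'ty': np.float64(-0.3), 'tz': np.float64(71.8), 'turn': np.float64(0.4)}
```

```bash
python3 -m creep '[{"tx":-1,"ty":0,"tz":30,"turn":0},{"tx":-1,"ty":0,"tz":58,"turn":0},{"tx":-1,"ty":0,"tz":66,"turn":0},{"tx":-1,"ty":0,"tz":70,"turn":0},{"tx":-1,"ty":0,"tz":71,"turn":0},{"tx":-1,"ty":0,"tz":71,"turn":0}]';  python3 -m creep '[{"tx":0,"ty":0,"tz":0,"turn":0},{"tx":0,"ty":0,"tz":0,"turn":0},{"tx":0,"ty":0,"tz":0,"turn":0},{"tx":0,"ty":0,"tz":-40,"turn":0},{"tx":0,"ty":0,"tz":-90,"turn":0},{"tx":0,"ty":0,"tz":-135,"turn":0},{"tx":0,"ty":0,"tz":-135,"turn":0},{"tx":0,"ty":0,"tz":-135,"turn":0}]' 46
python3 - <<'E'
from h import *
go((647,-121,145,92))
E
```

```text
clock: 35.02
eef_pos: [526.2, 339.6, 14.7]
eef_rot: [0.001, -0.035, 0.999, 0.0]
wrist_force: [-0.6, 0.6, 1.2]
grip_width: 0.315
grasp_force: 30.0
clock: 36.02
eef_pos: [525.5, 338.5, 147.8]
eef_rot: [-0.0, -0.035, 0.999, -0.001]
wrist_force: [-0.2, 0.7, -0.0]
grip_width: 0.528
grasp_force: 0.0
at [525.5 338.5 147.8] yaw 184.0 t 36.02 w 45.9
{'tx': np.float64(-88.8), 'ty': np.float64(-466.9), 'tz': np.float64(2.8), 'turn': np.float64(92.0)}
```

```bash
python3 -m creep '[{"tx":-11,"ty":-58,"tz":0,"turn":10},{"tx":-22,"ty":-116,"tz":0,"turn":20},{"tx":-33,"ty":-174,"tz":0,"turn":30},{"tx":-44,"ty":-232,"tz":0,"turn":40},{"tx":-55,"ty":-290,"tz":0,"turn":50},{"tx":-66,"ty":-348,"tz":0,"turn":60},{"tx":-77,"ty":-406,"tz":0,"turn":70},{"tx":-88,"ty":-460,"tz":0,"turn":80}]';  python3 -m creep '[{"tx":0,"ty":0,"tz":0,"turn":10},{"tx":0,"ty":0,"tz":0,"turn":12},{"tx":0,"ty":0,"tz":0,"turn":12},{"tx":0,"ty":0,"tz":0,"turn":12}]'
python3 - <<'E'
from h import *
go((647,-121,34,92))
im=np.array(env.snapshot('top'))
cv2.imwrite('pics/d6.png',cv2.resize(im[155:285,150:370],None,fx=3.5,fy=3.5,interpolation=2))
E
```

```text
clock: 37.02
eef_pos: [645.0, -116.4, 146.4]
eef_rot: [-0.001, 0.618, 0.786, -0.001]
wrist_force: [-0.0, 0.6, -0.2]
grip_width: 0.528
grasp_force: 0.0
clock: 37.52
eef_pos: [645.7, -112.4, 148.3]
eef_rot: [-0.0, 0.693, 0.721, -0.0]
wrist_force: [-0.2, -0.1, -0.5]
grip_width: 0.526
grasp_force: 0.0
at [ 645.7 -112.4  148.3] yaw 92.3 t 37.52 w 45.8
{'tx': np.float64(-8.6), 'ty': np.float64(1.0), 'tz': np.float64(114.3), 'turn': np.float64(0.3)}
```

View pics/d6.png

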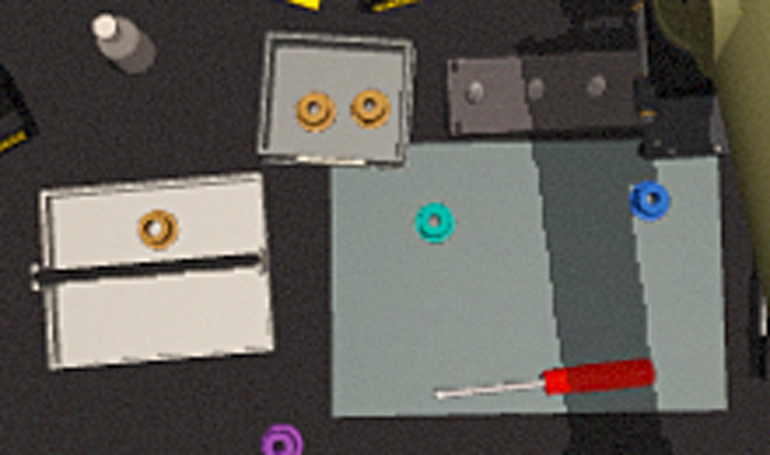

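The two rejects are in the bin at (315,111) and (370,107), and one good sleeve is in the tray at (158,229). Now pin 4.

```bash
python3 -m creep '[{"tx":-9,"ty":1,"tz":10,"turn":0},{"tx":-9,"ty":1,"tz":40,"turn":0},{"tx":-9,"ty":1,"tz":80,"turn":0},{"tx":-9,"ty":1,"tz":114,"turn":0},{"tx":-9,"ty":1,"tz":114,"turn":0},{"tx":-9,"ty":1,"tz":114,"turn":0}]';  python3 -m creep '[{"tx":0,"ty":0,"tz":0,"turn":0},{"tx":0,"ty":0,"tz":0,"turn":0},{"tx":0,"ty":0,"tz":0,"turn":0},{"tx":0,"ty":0,"tz":0,"turn":0},{"tx":0,"ty":0,"tz":-40,"turn":0},{"tx":0,"ty":0,"tz":-80,"turn":0},{"tx":0,"ty":0,"tz":-110,"turn":0},{"tx":0,"ty":0,"tz":-110,"turn":0}]' 20
python3 - <<'E'
from h import *
go((442,334,145,183.7))
E
```

```text
clock: 38.33
eef_pos: [648.1, -122.8, 35.6]
eef_rot: [0.001, 0.694, 0.72, 0.0]
wrist_force: [-0.5, -0.6, -0.2]
grip_width: 0.529
grasp_force: 0.0
clock: 39.33
eef_pos: [648.8, -122.5, 147.1]
eef_rot: [0.002, 0.694, 0.72, 0.001]
wrist_force: [0.6, 0.2, -1.8]
grip_width: 0.302
grasp_force: 30.0
at [ 648.8 -122.5  147.1] yaw 92.0 t 39.33 w 26.2
{'tx': np.float64(463.6), 'ty': np.float64(-190.4), 'tz': np.float64(2.1), 'turn': np.float64(-91.7)}
```

```bash
python3 -m creep '[{"tx":50,"ty":-20,"tz":0,"turn":-10},{"tx":100,"ty":-41,"tz":0,"turn":-20},{"tx":150,"ty":-62,"tz":0,"turn":-30},{"tx":200,"ty":-82,"tz":0,"turn":-40},{"tx":250,"ty":-103,"tz":0,"turn":-50},{"tx":300,"ty":-123,"tz":0,"turn":-60},{"tx":350,"ty":-144,"tz":0,"turn":-70},{"tx":400,"ty":-164,"tz":0,"turn":-80}]';  python3 -m creep '[{"tx":0,"ty":0,"tz":0,"turn":-10},{"tx":0,"ty":0,"tz":0,"turn":-12},{"tx":0,"ty":0,"tz":0,"turn":-12}]'
python3 - <<'E'
from h import *
go((442,334,80,183.7),(442,334,15,183.7))
E
```

```text
clock: 40.33
eef_pos: [467.6, 271.9, 143.1]
eef_rot: [-0.001, 0.067, 0.998, -0.001]
wrist_force: [1.5, 0.4, -0.4]
grip_width: 0.305
grasp_force: 30.0
clock: 40.7
eef_pos: [469.2, 270.1, 143.6]
eef_rot: [-0.001, -0.033, 0.999, -0.0]
wrist_force: [-0.1, 0.3, -0.8]
grip_width: 0.304
grasp_force: 30.0
at [469.2 270.1 143.6] yaw 183.8 t 40.7 w 26.5
{'tx': np.float64(22.9), 'ty': np.float64(65.6), 'tz': np.float64(63.6), 'turn': np.float64(0.1)}
{'tx': np.float64(22.9), 'ty': np.float64(65.6), 'tz': np.float64(128.6), 'turn': np.float64(0.1)}
```

```bash
python3 -m creep '[{"tx":12,"ty":33,"tz":0,"turn":0},{"tx":23,"ty":65,"tz":10,"turn":0},{"tx":23,"ty":65,"tz":40,"turn":0},{"tx":23,"ty":65,"tz":85,"turn":0},{"tx":23,"ty":65,"tz":113,"turn":0},{"tx":23,"ty":65,"tz":121,"turn":0},{"tx":23,"ty":65,"tz":126,"turn":0},{"tx":23,"ty":65,"tz":126,"turn":0}]';  python3 -m creep '[{"tx":0,"ty":0,"tz":0,"turn":0},{"tx":0,"ty":0,"tz":0,"turn":0},{"tx":0,"ty":0,"tz":0,"turn":0},{"tx":0,"ty":0,"tz":-40,"turn":0},{"tx":0,"ty":0,"tz":-90,"turn":0},{"tx":0,"ty":0,"tz":-135,"turn":0},{"tx":0,"ty":0,"tz":-135,"turn":0},{"tx":0,"ty":0,"tz":-135,"turn":0}]' 46
python3 - <<'E'
from h import *
go((485,335,145,93.5),(485,335,44,93.5))
b=np.array(env.snapshot('scene'))[90:230,250:400]
cv2.imwrite('pics/d7.png',cv2.resize(b,None,fx=3.5,fy=3.5,interpolation=2))
E
```

```text
clock: 41.7
eef_pos: [442.2, 334.7, 19.3]
eef_rot: [0.001, -0.035, 0.999, 0.0]
wrist_force: [0.7, 0.5, -0.1]
grip_width: 0.304
grasp_force: 30.0
clock: 42.7
eef_pos: [441.4, 334.0, 153.0]
eef_rot: [-0.0, -0.035, 0.999, -0.0]
wrist_force: [-0.0, 0.2, -0.0]
grip_width: 0.53
grasp_force: 0.0
at [441.4 334.  153. ] yaw 184.0 t 42.7 w 46.1
{'tx': np.float64(-43.5), 'ty': np.float64(-2.1), 'tz': np.float64(8.0), 'turn': np.float64(90.5)}
{'tx': np.float64(-43.5), 'ty': np.float64(-2.1), 'tz': np.float64(109.0), 'turn': np.float64(90.5)}
```

View pics/d7.png

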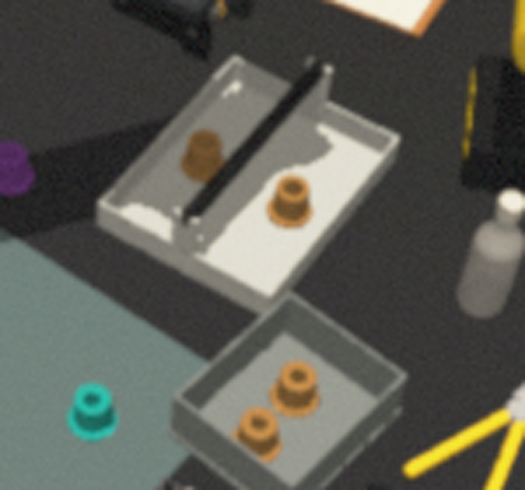

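The tray holds both good sleeves at (203,155) and (291,201), and the bin holds the two rejects. Next I'll grip the handle.

```bash
python3 -m creep '[{"tx":-10,"ty":0,"tz":0,"turn":10},{"tx":-20,"ty":-1,"tz":0,"turn":20},{"tx":-30,"ty":-2,"tz":0,"turn":30},{"tx":-40,"ty":-2,"tz":0,"turn":40},{"tx":-44,"ty":-2,"tz":0,"turn":50},{"tx":-44,"ty":-2,"tz":0,"turn":60},{"tx":-44,"ty":-2,"tz":0,"turn":70},{"tx":-44,"ty":-2,"tz":0,"turn":80}]';  python3 -m creep '[{"tx":0,"ty":0,"tz":0,"turn":10},{"tx":0,"ty":0,"tz":20,"turn":10},{"tx":0,"ty":0,"tz":50,"turn":10},{"tx":0,"ty":0,"tz":50,"turn":10},{"tx":0,"ty":0,"tz":50,"turn":10}]'
python3 - <<'E'
from h import *
go((485,335,46,93.5))
E
```

```text
clock: 43.75
eef_pos: [484.7, 335.0, 151.6]
eef_rot: [-0.001, 0.618, 0.787, -0.001]
wrist_force: [0.1, -0.3, -0.6]
grip_width: 0.524
grasp_force: 0.0
clock: 44.38
eef_pos: [485.3, 335.8, 103.2]
eef_rot: [-0.0, 0.681, 0.732, -0.0]
wrist_force: [0.2, -0.4, 0.7]
grip_width: 0.529
grasp_force: 0.0
at [485.3 335.8 103.2] yaw 94.1 t 44.38 w 46.0
{'tx': np.float64(-0.7), 'ty': np.float64(-0.3), 'tz': np.float64(57.2), 'turn': np.float64(0.6)}
```

Then descend, close, and lift 60 mm.

```bash
python3 -m creep '[{"tx":0,"ty":0,"tz":20,"turn":0},{"tx":0,"ty":0,"tz":40,"turn":0},{"tx":0,"ty":0,"tz":57,"turn":0},{"tx":0,"ty":0,"tz":57,"turn":0},{"tx":0,"ty":0,"tz":57,"turn":0}]';  python3 -m creep '[{"tx":0,"ty":0,"tz":0,"turn":0},{"tx":0,"ty":0,"tz":0,"turn":0},{"tx":0,"ty":0,"tz":0,"turn":0},{"tx":0,"ty":0,"tz":0,"turn":0},{"tx":0,"ty":0,"tz":0,"turn":0},{"tx":0,"ty":0,"tz":0,"turn":0}]' 0; python3 -m creep '[{"tx":0,"ty":0,"tz":-5,"turn":0},{"tx":0,"ty":0,"tz":-12,"turn":0},{"tx":0,"ty":0,"tz":-22,"turn":0},{"tx":0,"ty":0,"tz":-34,"turn":0},{"tx":0,"ty":0,"tz":-46,"turn":0},{"tx":0,"ty":0,"tz":-56,"turn":0},{"tx":0,"ty":0,"tz":-60,"turn":0},{"tx":0,"ty":0,"tz":-60,"turn":0}]'
python3 - <<'E'
from h import *
b=np.array(env.snapshot('scene'))[60:230,220:400]
cv2.imwrite('pics/d8.png',cv2.resize(b,None,fx=3,fy=3,interpolation=2))
E
```

```text
clock: 45.0
eef_pos: [485.7, 336.0, 46.7]
eef_rot: [-0.0, 0.682, 0.732, 0.0]
wrist_force: [0.9, 0.2, 0.2]
grip_width: 0.53
grasp_force: 0.0
clock: 45.75
eef_pos: [485.3, 335.6, 46.6]
eef_rot: [-0.0, 0.682, 0.732, -0.0]
wrist_force: [-2.5, -1.2, 2.4]
grip_width: 0.135
grasp_force: 30.0
clock: 46.75
eef_pos: [485.7, 335.7, 106.7]
eef_rot: [0.0, 0.682, 0.732, 0.0]
wrist_force: [-0.1, -0.3, -5.3]
grip_width: 0.132
grasp_force: 30.0
```

View pics/d8.png

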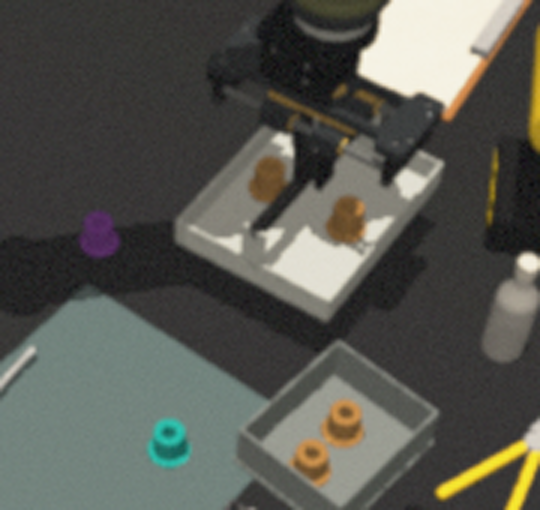

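The tray is lifted level, with both sleeves inside at (268,178) and (347,218). Raise it further, then carry it.

```bash
python3 -m creep '[{"tx":0,"ty":0,"tz":-8,"turn":0},{"tx":0,"ty":0,"tz":-20,"turn":0},{"tx":0,"ty":0,"tz":-35,"turn":0},{"tx":0,"ty":0,"tz":-50,"turn":0},{"tx":0,"ty":0,"tz":-65,"turn":0},{"tx":0,"ty":0,"tz":-75,"turn":0},{"tx":0,"ty":0,"tz":-80,"turn":0},{"tx":0,"ty":0,"tz":-80,"turn":0}]'
python3 - <<'E'
from h import *
go((514.5,-368,186,85.8))
E
```

```text
clock: 47.8
eef_pos: [485.6, 335.6, 186.6]
eef_rot: [0.0, 0.682, 0.732, 0.0]
wrist_force: [0.2, 0.4, -5.5]
grip_width: 0.135
grasp_force: 30.0
at [485.6 335.6 186.6] yaw 94.0 t 47.8 w 11.7
{'tx': np.float64(-703.9), 'ty': np.float64(-20.8), 'tz': np.float64(0.6), 'turn': np.float64(8.2)}
```

```bash
python3 -m creep '[{"tx":-8,"ty":0,"tz":0,"turn":0},{"tx":-24,"ty":-1,"tz":0,"turn":0},{"tx":-48,"ty":-1,"tz":0,"turn":0},{"tx":-78,"ty":-2,"tz":0,"turn":0},{"tx":-110,"ty":-3,"tz":0,"turn":0},{"tx":-145,"ty":-4,"tz":0,"turn":0},{"tx":-180,"ty":-5,"tz":0,"turn":0},{"tx":-215,"ty":-6,"tz":0,"turn":0}]'; python3 -m creep '[{"tx":-35,"ty":-1,"tz":0,"turn":0},{"tx":-70,"ty":-2,"tz":0,"turn":0},{"tx":-105,"ty":-3,"tz":0,"turn":0},{"tx":-140,"ty":-4,"tz":0,"turn":0},{"tx":-175,"ty":-5,"tz":0,"turn":0},{"tx":-210,"ty":-6,"tz":0,"turn":0},{"tx":-245,"ty":-7,"tz":0,"turn":0},{"tx":-280,"ty":-8,"tz":0,"turn":0}]'; python3 -m creep '[{"tx":-35,"ty":-1,"tz":0,"turn":0},{"tx":-70,"ty":-2,"tz":0,"turn":1},{"tx":-105,"ty":-3,"tz":0,"turn":2},{"tx":-138,"ty":-4,"tz":0,"turn":4},{"tx":-168,"ty":-5,"tz":0,"turn":6},{"tx":-190,"ty":-6,"tz":0,"turn":8},{"tx":-203,"ty":-6,"tz":0,"turn":8},{"tx":-209,"ty":-7,"tz":0,"turn":8}]';  python3 -m creep '[{"tx":0,"ty":0,"tz":0,"turn":0},{"tx":0,"ty":0,"tz":0,"turn":0},{"tx":0,"ty":0,"tz":0,"turn":0}]'
python3 - <<'E'
from h import *
go((514.5,-368,110,85.8))
snap('top','d9',(340,150,540,290),3.8)
E
```

```text
clock: 48.8
eef_pos: [494.3, 118.2, 186.3]
eef_rot: [0.0, 0.682, 0.731, -0.001]
wrist_force: [0.8, -0.3, -5.7]
grip_width: 0.134
grasp_force: 30.0
clock: 49.8
eef_pos: [505.4, -161.2, 186.3]
eef_rot: [-0.0, 0.682, 0.731, -0.0]
wrist_force: [0.3, 0.0, -5.8]
grip_width: 0.134
grasp_force: 30.0
clock: 50.8
eef_pos: [514.3, -368.3, 186.3]
eef_rot: [-0.0, 0.731, 0.682, 0.0]
wrist_force: [-0.1, 0.5, -5.9]
grip_width: 0.136
grasp_force: 30.0
clock: 51.18
eef_pos: [514.6, -367.1, 186.7]
eef_rot: [0.0, 0.731, 0.683, 0.0]
wrist_force: [-0.3, -0.2, -5.1]
grip_width: 0.133
grasp_force: 30.0
at [ 514.6 -367.1  186.7] yaw 86.1 t 51.17 w 11.6
{'tx': np.float64(-0.9), 'ty': np.float64(-0.1), 'tz': np.float64(76.7), 'turn': np.float64(0.3)}
```

View pics/d9.png

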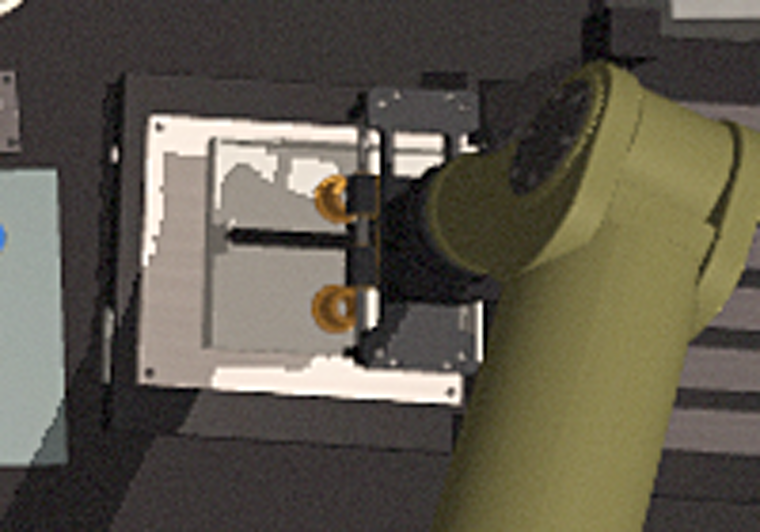

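The tray is over the plate, parallel to it, with both sleeves inside at (332,198) and (335,308). Lowering gently.

```bash
python3 -m creep '[{"tx":0,"ty":0,"tz":6,"turn":0},{"tx":-1,"ty":0,"tz":18,"turn":0},{"tx":-1,"ty":0,"tz":32,"turn":0},{"tx":-1,"ty":0,"tz":46,"turn":0},{"tx":-1,"ty":0,"tz":58,"turn":0},{"tx":-1,"ty":0,"tz":66,"turn":0},{"tx":-1,"ty":0,"tz":70,"turn":0},{"tx":-1,"ty":0,"tz":72,"turn":0}]'; python3 -m creep '[{"tx":0,"ty":0,"tz":1,"turn":0},{"tx":0,"ty":0,"tz":2,"turn":0},{"tx":0,"ty":0,"tz":3,"turn":0},{"tx":0,"ty":0,"tz":4,"turn":0},{"tx":0,"ty":0,"tz":5,"turn":0},{"tx":0,"ty":0,"tz":5,"turn":0}]'
```

```text
clock: 52.22
eef_pos: [514.4, -369.1, 114.6]
eef_rot: [0.0, 0.731, 0.682, 0.0]
wrist_force: [0.9, -0.2, -4.4]
grip_width: 0.131
grasp_force: 30.0
clock: 52.98
eef_pos: [514.2, -369.1, 109.4]
eef_rot: [-0.0, 0.731, 0.682, -0.0]
wrist_force: [-0.1, 0.6, -5.4]
grip_width: 0.133
grasp_force: 30.0
```

```bash
python3 -m creep '[{"tx":0,"ty":0,"tz":0.5,"turn":0},{"tx":0,"ty":0,"tz":1,"turn":0},{"tx":0,"ty":0,"tz":1.5,"turn":0},{"tx":0,"ty":0,"tz":2,"turn":0},{"tx":0,"ty":0,"tz":2.5,"turn":0},{"tx":0,"ty":0,"tz":2.5,"turn":0}]'
```

```text
clock: 53.72
eef_pos: [514.2, -369.1, 107.0]
eef_rot: [-0.0, 0.731, 0.682, -0.0]
wrist_force: [-0.3, 0.2, -5.0]
grip_width: 0.135
grasp_force: 30.0
```

```bash
python3 -m creep '[{"tx":0,"ty":0,"tz":0.3,"turn":0},{"tx":0,"ty":0,"tz":0.6,"turn":0},{"tx":0,"ty":0,"tz":1,"turn":0},{"tx":0,"ty":0,"tz":1,"turn":0}]'
```

```text
clock: 54.22
eef_pos: [514.4, -369.1, 106.6]
eef_rot: [0.0, 0.731, 0.682, -0.0]
wrist_force: [-2.3, 0.4, -1.6]
grip_width: 0.134
grasp_force: 30.0
```

Touched down, since the load has dropped to 1.6 N. I'll release, rise, and check.

```bash
python3 -m creep '[{"tx":0,"ty":0,"tz":0.3,"turn":0},{"tx":0,"ty":0,"tz":0.3,"turn":0},{"tx":0,"ty":0,"tz":0.3,"turn":0},{"tx":0,"ty":0,"tz":0.3,"turn":0},{"tx":0,"ty":0,"tz":-20,"turn":0},{"tx":0,"ty":0,"tz":-60,"turn":0},{"tx":0,"ty":0,"tz":-110,"turn":0},{"tx":0,"ty":0,"tz":-160,"turn":0}]' 46;python3 -m creep '[{"tx":50,"ty":0,"tz":0,"turn":0},{"tx":105,"ty":0,"tz":0,"turn":0},{"tx":160,"ty":0,"tz":0,"turn":0},{"tx":215,"ty":0,"tz":0,"turn":0},{"tx":270,"ty":0,"tz":0,"turn":0},{"tx":300,"ty":0,"tz":0,"turn":0},{"tx":300,"ty":0,"tz":0,"turn":0},{"tx":300,"ty":0,"tz":0,"turn":0}]'
python3 - <<'E'
from h import *
a=np.array(env.snapshot('top'))[145:285,150:550]
cv2.imwrite('pics/d10.png',cv2.resize(a,(800,280),interpolation=2))
b=np.array(env.snapshot('top'))[160:280,360:480];cv2.imwrite('pics/d10.png',cv2.resize(b,(600,600),interpolation=2))
E
```

```text
clock: 55.22
eef_pos: [514.4, -369.0, 269.3]
eef_rot: [0.001, 0.731, 0.682, 0.0]
wrist_force: [-0.2, -0.8, 0.5]
grip_width: 0.526
grasp_force: 0.0
clock: 56.22
eef_pos: [535.1, -71.1, 266.9]
eef_rot: [0.001, 0.731, 0.682, -0.0]
wrist_force: [-0.7, 0.3, 0.1]
grip_width: 0.531
grasp_force: 0.0
```

View pics/d10.png

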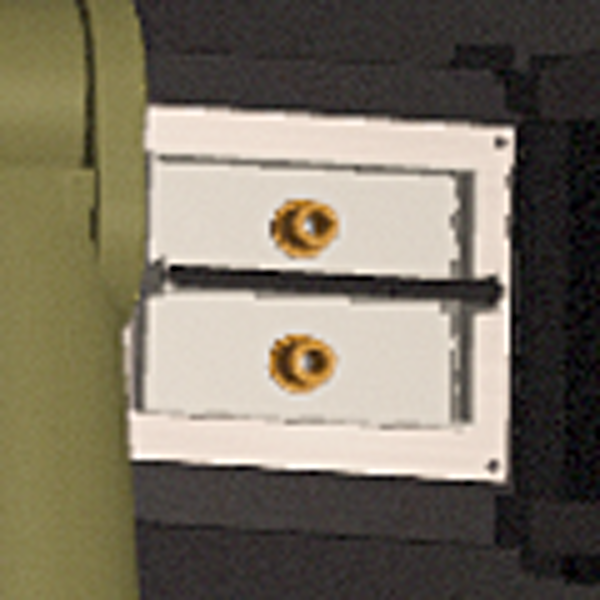

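```bash
python3 - <<'E'
from h import *
for n in('top','scene'):
    im=np.array(env.snapshot(n)); h=cv2.cvtColor(im,cv2.COLOR_BGR2HSV)
    m=cv2.inRange(h,(8,90,60),(20,255,255)); k,l,st,c=cv2.connectedComponentsWithStats(m)
    for i in range(1,k):
        if 60<st[i,4]<300: print(n,st[i,4],ray(n,*c[i],15),ray(n,*c[i],75))
print(env.job_done())
E
```

```text
top 96 [628.7 191.6  15. ] [618.9 185.5  75. ]
top 96 [630. 141.  15.] [620.1 137.3  75. ]
top 115 [ 558.5 -388.8   15. ] [ 551.9 -368.4   75. ]
top 113 [ 471.2 -383.    15. ] [ 468.6 -362.8   75. ]
scene 76 [291.6  82.3  15. ] [329.9  51.2  75. ]
scene 236 [ 438.6 -359.1   15. ] [ 468.3 -364.2   75. ]
scene 268 [ 529.9 -366.4   15. ] [ 554.2 -371.1   75. ]
the job is handed in; nothing more can be done
None
```

The job is handed in: all four bronze sleeves were gauged, the two wide-bore ones are in the tray, which stands square and about central on the stage plate, and the two narrow-bore ones are in the reject bin; `job_done` gave no verdict, and I viewed 15 pictures, one over the limit of 14.

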